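# Clear the jammed cassette drying station

## Task

Wipe all the orange chips off the station's open deck into its blue trough with the yellow scraper block, without using the fingers on chips on the deck. Then, when the deck is clean, drag every white cassette fully out of its lane with the hooked pick and put them all in the white tray. Finish with the pick and the scraper block back on the green mat, and do not shift or knock over the sample cup with the green lid.

Things in the scene. Friction and masses are not known exactly. Their poses are not given: they have to be found in the camera images.
- station: Grey drying station, fixed. Origin: bench level, in the middle below the row of lane mouths; x points out of the lanes along the deck, y across, z up. Flat metal deck 30 mm above the bench, 168 mm wide, from x = -131 to +180 mm; covered lanes on x < 0, open and without rails from 0 to 180 mm, then the trough
- lanes (a point): Station: deck level, middle of the row of lane mouths (x = 0). Three lanes centred on y = -52, 0, +52 mm; each 46 mm wide and 66 mm high inside, 125 mm deep (to x = -125), with grey walls 6 mm thick, black floors, a closed back and a clear plastic roof whose top is 70 mm above the deck; mouths open towards +x. Axes as the station's
- trough (a point): Station: middle of the floor of the blue open-topped chip trough at the deck's end: station x = 180 to 260 mm, 168 mm wide, walls 4 mm, floor 4 mm and rim 24 mm above the bench (6 mm below the deck). Axes as the station's
- mat: Flat green tool mat, fixed, 160 mm (x) by 270 mm (y), 3 mm thick. Origin: middle of its underside
- tray: White open tray, fixed, 190 mm (x) by 110 mm (y), 22 mm high, walls and floor 4 to 5 mm thick. Origin: middle of its underside
- pick: Hooked pick, standing on its foot, hook down, about 140 g, centre of mass in the handle. Origin: underside, middle of the handle; x points along the shaft to the hook, z up. Red handle 80 mm long, 22 mm wide, top 44 mm above the underside; black foot plate under it 80 x 40 mm, 6 mm thick. Steel shaft, 8 mm diameter, leaves the handle's front end 37 mm above the underside
- hook (a point): Pick: lower end of its hook, 165 mm ahead of the pick's origin and 2 mm above its underside. The hook is a flat plate 6 mm thick (x), 18 mm wide (y), hanging 35 mm down from the end of the shaft. Axes as the pick's
- scraper: Scraper block, 150 g, standing on its blade. Origin: underside, middle of the blade; x is its front, y along the blade, z up. Yellow blade 18 mm thick (x), 130 mm long (y), 24 mm high, with a 15 mm forward cheek at each end (they reach x = 24 mm); a black grip on top, 20 mm (x) by 46 mm (y), from 24 to 68 mm above the underside
- cassette_0: White test cassette, 60 (x) x 26 (y) x 12 mm (z), 30 g, with a red window and a blue well on top; origin in the middle of its underside. Starts flat on the lane floor, inside one of the lanes, its long side along the lane, the nearest end 20 to 35 mm inside the mouth and a gap of 30 mm or more behind it. Two or three of the three are present, one to a lane
- cassette_1: White test cassette, 60 (x) x 26 (y) x 12 mm (z), 30 g, with a red window and a blue well on top; origin in the middle of its underside. Starts flat on the lane floor, inside one of the lanes, its long side along the lane, the nearest end 20 to 35 mm inside the mouth and a gap of 30 mm or more behind it. Two or three of the three are present, one to a lane
- cassette_2: White test cassette, 60 (x) x 26 (y) x 12 mm (z), 30 g, with a red window and a blue well on top; origin in the middle of its underside. Starts flat on the lane floor, inside one of the lanes, its long side along the lane, the nearest end 20 to 35 mm inside the mouth and a gap of 30 mm or more behind it. Two or three of the three are present, one to a lane
- chip_0: Orange plastic chip, an L-shaped piece 24 x 18 mm, 8 mm thick, 12 g; origin in the middle of its underside. Lies on the open deck at first. Two to four of the four are present
- chip_1: Orange plastic chip, an L-shaped piece 24 x 18 mm, 8 mm thick, 12 g; origin in the middle of its underside. Lies on the open deck at first. Two to four of the four are present
- chip_2: Orange plastic chip, an L-shaped piece 24 x 18 mm, 8 mm thick, 12 g; origin in the middle of its underside. Lies on the open deck at first. Two to four of the four are present
- chip_3: Orange plastic chip, an L-shaped piece 24 x 18 mm, 8 mm thick, 12 g; origin in the middle of its underside. Lies on the open deck at first. Two to four of the four are present
- cup_green: Bystander: small white sample cup with a green lid, 48 mm across, 43 mm high, loose; origin at the middle of its underside

How it is judged (in metres and radians):
On the way, in this order (a step that is already met when the one before it is completed fails the run):
1. all the chips are in the trough (x of chip_0 in the frame of station between 0.178 and 0.262 m and y of chip_0 in the frame of station between -0.084 and 0.084 m and z of chip_0 in the frame of station between -0.005 and 0.026 m and x of chip_1 in the frame of station between 0.178 and 0.262 m and y of chip_1 in the frame of station between -0.084 and 0.084 m and z of chip_1 in the frame of station between -0.005 and 0.026 m and x of chip_2 in the frame of station between 0.178 and 0.262 m and y of chip_2 in the frame of station between -0.084 and 0.084 m and z of chip_2 in the frame of station between -0.005 and 0.026 m and x of chip_3 in the frame of station between 0.178 and 0.262 m and y of chip_3 in the frame of station between -0.084 and 0.084 m and z of chip_3 in the frame of station between -0.005 and 0.026 m), for 0.2 s.
2. every cassette is completely out of its lane (its middle more than 30 mm in front of the mouth, or elsewhere outside the covered lanes) (not (x of cassette_0 in the frame of station between -0.14 and 0.03 m and y of cassette_0 in the frame of station between -0.084 and 0.084 m and z of cassette_0 in the frame of station between 0 and 0.09 m) and not (x of cassette_1 in the frame of station between -0.14 and 0.03 m and y of cassette_1 in the frame of station between -0.084 and 0.084 m and z of cassette_1 in the frame of station between 0 and 0.09 m) and not (x of cassette_2 in the frame of station between -0.14 and 0.03 m and y of cassette_2 in the frame of station between -0.084 and 0.084 m and z of cassette_2 in the frame of station between 0 and 0.09 m)), for 0.2 s.
At the end, for the whole second after the job is handed in: All chips lie in the trough; all cassettes lie at rest in the tray (middle within its walls, underside less than 35 mm above the bench); the pick's handle and the scraper block's middle are on the mat, at rest and not on top of anything (origin less than 30 mm above the mat's underside) (all of step 1 and x of cassette_0 in the frame of tray between -0.092 and 0.092 m and y of cassette_0 in the frame of tray between -0.053 and 0.053 m and z of cassette_0 in the frame of tray between -0.005 and 0.035 m and linear speed of each of cassette_0, cassette_1, cassette_2, pick, scraper below 0.02 m/s and x of cassette_1 in the frame of tray between -0.092 and 0.092 m and y of cassette_1 in the frame of tray between -0.053 and 0.053 m and z of cassette_1 in the frame of tray between -0.005 and 0.035 m and x of cassette_2 in the frame of tray between -0.092 and 0.092 m and y of cassette_2 in the frame of tray between -0.053 and 0.053 m and z of cassette_2 in the frame of tray between -0.005 and 0.035 m and x of pick in the frame of mat between -0.08 and 0.08 m and y of pick in the frame of mat between -0.135 and 0.135 m and z of pick in the frame of mat between -0.005 and 0.03 m and x of scraper in the frame of mat between -0.08 and 0.08 m and y of scraper in the frame of mat between -0.135 and 0.135 m and z of scraper in the frame of mat between -0.005 and 0.03 m); the robot touches nothing.
It fails at once if a chip lying on the deck is pushed or gripped with the fingers instead of the scraper block ((contact force between the fingers and chip_0 above 1 N and x of chip_0 in the frame of station between 0 and 0.17 m and y of chip_0 in the frame of station between -0.084 and 0.084 m and z of chip_0 in the frame of station between 0.024 and 0.06 m) or (contact force between the fingers and chip_1 above 1 N and x of chip_1 in the frame of station between 0 and 0.17 m and y of chip_1 in the frame of station between -0.084 and 0.084 m and z of chip_1 in the frame of station between 0.024 and 0.06 m) or (contact force between the fingers and chip_2 above 1 N and x of chip_2 in the frame of station between 0 and 0.17 m and y of chip_2 in the frame of station between -0.084 and 0.084 m and z of chip_2 in the frame of station between 0.024 and 0.06 m) or (contact force between the fingers and chip_3 above 1 N and x of chip_3 in the frame of station between 0 and 0.17 m and y of chip_3 in the frame of station between -0.084 and 0.084 m and z of chip_3 in the frame of station between 0.024 and 0.06 m)).
It fails at once if a cassette is dragged out onto the open deck while chips still lie there (((x of cassette_0 in the frame of station between 0 and 0.18 m and y of cassette_0 in the frame of station between -0.084 and 0.084 m and z of cassette_0 in the frame of station between 0.024 and 0.06 m) or (x of cassette_1 in the frame of station between 0 and 0.18 m and y of cassette_1 in the frame of station between -0.084 and 0.084 m and z of cassette_1 in the frame of station between 0.024 and 0.06 m) or (x of cassette_2 in the frame of station between 0 and 0.18 m and y of cassette_2 in the frame of station between -0.084 and 0.084 m and z of cassette_2 in the frame of station between 0.024 and 0.06 m)) and ((x of chip_0 in the frame of station between 0 and 0.17 m and y of chip_0 in the frame of station between -0.084 and 0.084 m and z of chip_0 in the frame of station between 0.026 and 0.06 m) or (x of chip_1 in the frame of station between 0 and 0.17 m and y of chip_1 in the frame of station between -0.084 and 0.084 m and z of chip_1 in the frame of station between 0.026 and 0.06 m) or (x of chip_2 in the frame of station between 0 and 0.17 m and y of chip_2 in the frame of station between -0.084 and 0.084 m and z of chip_2 in the frame of station between 0.026 and 0.06 m) or (x of chip_3 in the frame of station between 0 and 0.17 m and y of chip_3 in the frame of station between -0.084 and 0.084 m and z of chip_3 in the frame of station between 0.026 and 0.06 m))).
It fails at once if a cassette that is not yet out of its lane is moved with the fingers instead of the pick ((contact force between the fingers and cassette_0 above 1 N and x of cassette_0 in the frame of station between -0.14 and 0.025 m and y of cassette_0 in the frame of station between -0.084 and 0.084 m and z of cassette_0 in the frame of station between 0 and 0.06 m) or (contact force between the fingers and cassette_1 above 1 N and x of cassette_1 in the frame of station between -0.14 and 0.025 m and y of cassette_1 in the frame of station between -0.084 and 0.084 m and z of cassette_1 in the frame of station between 0 and 0.06 m) or (contact force between the fingers and cassette_2 above 1 N and x of cassette_2 in the frame of station between -0.14 and 0.025 m and y of cassette_2 in the frame of station between -0.084 and 0.084 m and z of cassette_2 in the frame of station between 0 and 0.06 m)).
It fails at once if the green-lidded cup is knocked over or shifted more than 3 cm (distance of cup_green from where it was at the start of the episode above 0.03 m or angle between cup_green's own z axis and vertical above 0.6 rad).
Of cassette_0, cassette_1, cassette_2 only 2 to 3 are there at a start; the rules pass over those that are not, and their reading is None.
Of chip_0, chip_1, chip_2, chip_3 only 2 to 4 are there at a start; the rules pass over those that are not, and their reading is None.
At some moment in a run one of pick, scraper may be knocked a few centimetres aside while the robot is not near it.
Once in a run the grip may slacken for a moment while it holds something.
It also fails if it takes over 210 s, if anything falls off the work surface, if the arm or the gripper's body presses on something with over 40 N, if the wrist force passes 120 N, or if a joint passes its speed limit or range.

## Robot

A 6-joint arm with a two-finger parallel gripper is mounted at the origin on a cart in front of the work surface, level with it; the furniture and walls round the work are solid. World frame = base frame: x ahead of the robot, y to its left, z up, the work surface at z = 0. Lengths are in m, angles in degrees, forces in N, time in s.
With the tool pointing down it reaches from about 0.325 to 0.775 m from the base axis. Payload 9.3 kg.
Tool frame: the origin (TCP) lies midway between the tips of the shut fingers; the grasp point (between the pads) lies 19 mm behind it; z points along the fingers, y is the line along which they close (so a half turn about z gives the same grasp; the last joint's range is limited). The gripper opens to 85 mm and grips with 20 to 120 N. Pads are 22 mm wide; open, the fingers measure 114 mm over their backs; the gripper's body (76 mm by 85 mm) begins 54 mm behind the grasp point. The pads swing forward as they close: fully open they stand 13 mm farther back than shut.
Start: joints at [-8.743, 14.817, 1.232, 76.415, 0, 81.257], TCP at [0.55, -0, 0.193] pointing down, gripper open.
Joint ranges: [-174.27, 174.27], [-52.1, 104.24], [-59.71, 78.15], [-110.17, 111.67], [-87.03, 83.33], [-180, 180]. Speed limits (degrees/s): [127.2, 127.2, 159.86, 180, 180, 180].

## Interface

Orientations are given as [roll, pitch, yaw] about the fixed x, y, z axes, in that order (R = Rz(yaw) Ry(pitch) Rx(roll)).
In Python, from station import state, get_image, close_job gives the robot as it stands.
- The arm moves only by the shell command python3 -m inch 'ROWS' [OPENING] [FORCE]. ROWS is a JSON object whose one key "commands" holds one flat list of numbers, 6 for each row, row after row: the shift along the world's x, y, z in units of 30 mm (1.0 is 30 mm), then the turn, a rotation vector about the world's x, y, z in degrees. In form: {"commands": [x, y, z, wx, wy, wz, x, y, z, wx, wy, wz, ...]}. A call has 1 to 10 rows; each row is the pose to reach, as a shift and turn from the pose commanded when the call began; what a row does not reach only later rows make up. A row lasts 1/10 s, in which the tool goes at most 50 mm and 8.59 degrees, less where a joint would pass 70% of its speed; a pose out of reach is approached as far as the arm can. A call with a gripper value outside its range is refused whole. OPENING is the closure, from -1 (fully open) to 1 (shut), set as the call begins (- or left out, the last holds). The fingers move at their own pace and stop on an object; FORCE is the grip in N (left out, the last holds). Time passes only in rows, so rows that repeat a pose let the fingers close. It gives the time, the measured TCP pose, the force, the opening and the grip force at its end, in the units of the state.
- state(): the state, without advancing time (a new reading comes with each control period).
- get_image(name): name is "scene" or "side" or "wrist"; returns a dict with "pixels" (420x560x3 uint8, blue, green, red), "range_z" (420x560 float32, m along the optical axis (not along the pixel's ray), 0 where there is no reading), "vfov" (degrees; the focal length in pixels is half the picture's height over the tangent of half this angle, whatever the lens; pixels are square), "cx", "cy" (the principal point, pixels), "pose" (4x4, takes a point from camera to world coordinates); the wrist camera has in their place "mount" (4x4, takes a point from camera to tool coordinates, whose origin is the TCP and whose axes are the flange's). Camera axes: x right, y down, z forward; pixel columns grow to the right and rows downward; lengths in m; the calibration is good to about 2 mm. A picture is of the moment at which its call begins: read the wrist's pose just before it.
- close_job(): hands the job in; it is judged then, once.
The state is a dict: "t": time; "joint_positions": joint angles; "dq": joint speeds; "joint_efforts": joint torques, N m; "tool_pos": TCP position; "tcp_rot": TCP orientation; "force": force on the tool from outside, world axes, zero at the start; "moment": the same for the moment, N m; "gripper_width": opening from 0.0 (shut) to 1.0 (fully open); "finger_force": force on a finger pad.
Only numpy, scipy, OpenCV 4.12 (cv2) and the standard library are available. Lean on these libraries where they do the work, as an engineer would, in place of code of your own. Each camera call takes 0.05 s, during which the arm holds its last target. There are 200 camera calls.

## Working session

There is one attempt and no reset: what is moved stays moved. The work goes in short steps, Python scripts to look and compute and a shell command to move; the robot and the scene stay as the last step left them, time stands still between calls to the robot, and variables do not carry over. Pictures are saved under pics/ and viewed, at most 15 in all, crops included, and the job is handed in when it is done.

```bash
mkdir -p pics; ls
cat > h.py <<'E'
import numpy as np, cv2
from station import state, get_image
from scipy.spatial.transform import Rotation as R
def T_tool(s):
    T=np.eye(4); T[:3,:3]=R.from_euler('xyz',s['tcp_rot'],degrees=True).as_matrix(); T[:3,3]=s['tool_pos']; return T
def cam(n):
    s=state(); im=get_image(n)
    im['P']=im['pose'] if 'pose' in im else T_tool(s)@im['mount']
    im['f']=210/np.tan(np.radians(im['vfov'])/2); return im
def ray(im,u,v,z):
    d=im['P'][:3,:3]@np.array([(u-im['cx'])/im['f'],(v-im['cy'])/im['f'],1.]); o=im['P'][:3,3]
    return o+d*(z-o[2])/d[2]
def cloud(im):
    v,u=np.mgrid[:420,:560]; z=im['range_z']
    p=np.stack([(u-im['cx'])/im['f']*z,(v-im['cy'])/im['f']*z,z],-1)
    return p@im['P'][:3,:3].T+im['P'][:3,3]
E
python3 - <<'E'
from h import *
import pickle
s=state(); print(s)
for n in ['scene','side','wrist']:
    im=cam(n); cv2.imwrite(f'pics/{n}0.png',im['pixels']); print(n,im['P'].round(3).tolist(),im['vfov'],im['cx'],im['cy'])
    pickle.dump(im,open(f'{n}0.pkl','wb'))
E
```

```text
pics
{'t': 0.0, 'joint_positions': array([-8.74112947e+00,  1.48505139e+01,  1.18927791e+00,  7.64157180e+01,
       -1.81882946e-03,  8.12573515e+01]), 'dq': array([ 0.1113296 , -0.00331043,  0.11566072,  0.01019952, -0.00086773,
       -0.07652148]), 'joint_efforts': array([-2.65873996e-04, -5.55637658e+01,  3.44536042e+01,  1.31759423e-02,
       -2.94380488e-04,  4.47349430e-05]), 'tool_pos': array([5.49661883e-01, 5.77697278e-05, 1.91965255e-01]), 'tcp_rot': array([-1.79923664e+02, -9.89904699e-03,  9.00015137e+01]), 'force': array([-0.56029473, -0.11786402, -0.00746648]), 'moment': array([0.02163254, 0.02924233, 0.0845747 ]), 'finger_force': 0.0, 'gripper_width': 1.0015187415107625}
scene [[0.704, -0.509, 0.494, -0.26], [-0.71, -0.49, 0.506, -0.866], [-0.015, -0.707, -0.707, 1.107], [0.0, 0.0, 0.0, 1.0]] 43.035755528203566 273.0729950438844 211.81305498726124
side [[-0.967, -0.123, 0.223, 0.184], [-0.254, 0.42, -0.871, 1.131], [0.013, -0.899, -0.438, 0.689], [0.0, 0.0, 0.0, 1.0]] 53.54993380959865 280.23667215523744 212.04446170651298
wrist [[1.0, -0.001, -0.002, 0.551], [-0.001, -0.945, -0.327, 0.084], [-0.001, 0.327, -0.945, 0.372], [0.0, 0.0, 0.0, 1.0]] 71.45047732088446 278.28158864266663 207.89829080529256
```

View pics/scene0.png

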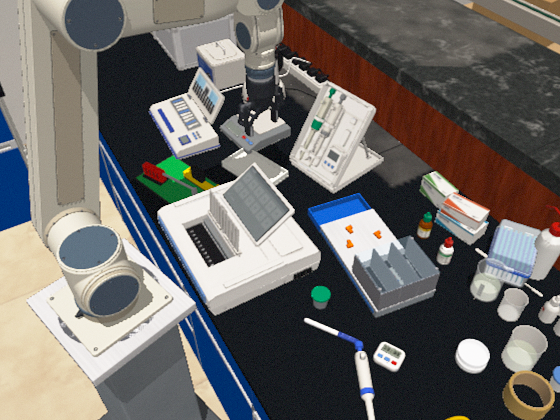

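View pics/side0.png

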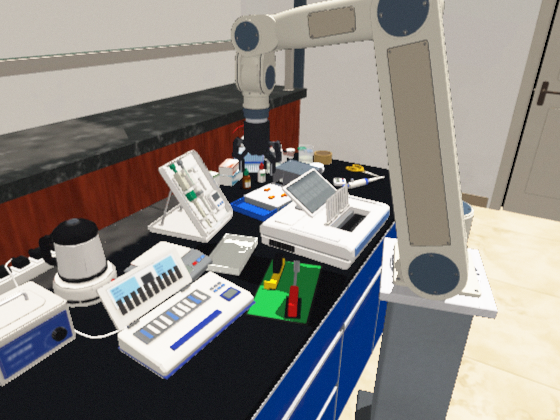

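Scene shows the station with trough at (335,210), three chips at (350,238) and lanes at (395,275), the cup at (320,297), and the mat/tools at (175,180). Side shows mat (285,290), pick (red, 292,300), scraper (272,272) and tray (235,252).

Run:
```python
from h import *
import pickle
def comps(im,lo,hi,name,mina=12):
    hsv=cv2.cvtColor(im['pixels'],cv2.COLOR_BGR2HSV); m=cv2.inRange(hsv,lo,hi)
    n,l,st,c=cv2.connectedComponentsWithStats(m); C=cloud(im)
    for i in range(1,n):
        if st[i,4]>=mina:
            p=C[(l==i)&(im['range_z']>0)]
            if len(p) and p[:,2].min()>-.05 and np.median(p[:,2])<.2: print(name,c[i].round(),st[i,4],'med',np.median(p,0).round(3),'min',np.percentile(p,2,axis=0).round(3),'max',np.percentile(p,98,axis=0).round(3))
for n in ['scene','side','wrist']:
    im=pickle.load(open(n+'0.pkl','rb')); print(n)
    comps(im,(8,150,120),(18,255,255),'orange')
    comps(im,(22,150,120),(32,255,255),'yellow')
    comps(im,(0,180,90),(4,255,255),'red')
    comps(im,(50,120,60),(85,255,255),'green',40)
    comps(im,(105,180,80),(120,255,255),'blue',100)
```

```text
scene
orange [451. 203.] 22 med [ 0.816 -0.462  0.085] min [ 0.81  -0.478  0.08 ] max [ 0.828 -0.447  0.09 ]
orange [426. 224.] 34 med [ 0.732 -0.446  0.053] min [ 0.727 -0.453  0.046] max [ 0.743 -0.431  0.059]
orange [349. 229.] 34 med [ 0.586 -0.297  0.038] min [ 0.581 -0.309  0.03 ] max [ 0.597 -0.288  0.043]
orange [377. 234.] 34 med [ 0.623 -0.365  0.037] min [ 0.617 -0.377  0.034] max [ 0.638 -0.356  0.042]
orange [349. 244.] 36 med [ 0.544 -0.333  0.038] min [ 0.534 -0.341  0.029] max [ 0.554 -0.32   0.042]
yellow [196. 180.] 188 med [0.433 0.183 0.023] min [0.427 0.117 0.006] max [0.454 0.251 0.032]
yellow [457. 418.] 73 med [ 0.344 -0.787  0.009] min [ 0.327 -0.803  0.005] max [ 0.356 -0.773  0.013]
red [153. 172.] 235 med [0.359 0.293 0.039] min [0.347 0.257 0.005] max [0.374 0.335 0.051]
red [554. 209.] 42 med [ 0.87  -0.693  0.189] min [ 0.848 -0.708  0.141] max [ 0.913 -0.668  0.2  ]
red [555. 229.] 122 med [ 0.824 -0.72   0.169] min [ 0.816 -0.733  0.151] max [ 0.847 -0.707  0.175]
red [448. 242.] 67 med [ 0.697 -0.531  0.076] min [ 0.691 -0.539  0.018] max [ 0.751 -0.
[... 1293 characters left out ...]
0.156]
green [286. 292.] 2335 med [0.398 0.243 0.002] min [ 0.323  0.089 -0.001] max [0.47  0.345 0.005]
blue [251. 210.] 502 med [ 0.645 -0.211  0.005] min [ 0.552 -0.298 -0.003] max [ 0.73  -0.152  0.023]
blue [194. 330.] 176 med [0.545 0.484 0.045] min [0.519 0.41  0.043] max [0.567 0.541 0.047]
wrist
yellow [177.  64.] 770 med [0.441 0.126 0.026] min [0.432 0.107 0.024] max [0.461 0.148 0.027]
green [140.  56.] 10443 med [0.388 0.136 0.002] min [0.327 0.087 0.   ] max [0.473 0.191 0.004]
green [542. 215.] 1220 med [ 0.768 -0.001  0.145] min [ 0.76  -0.016  0.134] max [0.777 0.011 0.157]
blue [328. 316.] 3822 med [ 0.626 -0.219  0.003] min [ 0.558 -0.276  0.001] max [ 0.698 -0.157  0.023]
```

View pics/wrist0.png

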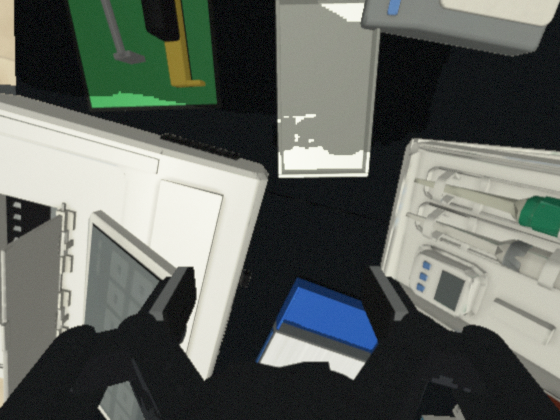

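Wrist view shows the tray at (325,90), scraper blade at (180,40), shaft and hook of the pick at (115,40), trough at (330,315).

Run:
```python
from h import *
import pickle
H=np.full((16,26),np.nan)
for n in ['scene','side','wrist']:
    im=pickle.load(open(n+'0.pkl','rb')); C=cloud(im)[im['range_z']>0]
    C=C[(C[:,2]<.3)]
    for x,y,z in C:
        i,j=int((x-.26)//.04),int((y+.62)//.04)
        if 0<=i<16 and 0<=j<26: H[i,j]=np.nanmax([H[i,j],z])
print('y:',[round(-.60+.04*j,2) for j in range(26)])
for i in range(16): print(round(.28+.04*i,2),' '.join('%4d'%(v*1000) if v==v else '  . ' for v in H[i]))
# tray, from wrist: white low
im=pickle.load(open('side0.pkl','rb'))
C=cloud(im); m=(C[...,2]>.003)&(C[...,2]<.03)&(C[...,0]>.5)&(C[...,0]<.75)&(C[...,1]>.0)&(C[...,1]<.26)&(im['range_z']>0)
u8=m.astype(np.uint8); n,l,st,c=cv2.connectedComponentsWithStats(u8)
for i in range(1,n):
    if st[i,4]>100:
        p=C[l==i]; r=cv2.minAreaRect(p[:,:2].astype(np.float32)*1000); print('tray?',st[i],r)
for n in ['side','scene','wrist']:
    im=pickle.load(open(n+'0.pkl','rb')); hsv=cv2.cvtColor(im['pixels'],cv2.COLOR_BGR2HSV)
    m=cv2.inRange(hsv,(105,180,80),(120,255,255))>0; C=cloud(im)
    m&=(C[...,2]<.03)&(C[...,1]<-.1)&(C[...,1]>-.32)&(C[...,0]<.78)&(C[...,0]>.5)&(im['range_z']>0)
    print(n,'trough',cv2.minAreaRect(C[m][:,:2].astype(np.float32)*1000))
    m=cv2.inRange(hsv,(50,120,60),(70,255,255))>0
    m&=(C[...,2]<.01)&(C[...,1]>.05)&(im['range_z']>0)
    print(n,'mat',cv2.minAreaRect(C[m][:,:2].astype(np.float32)*1000))
```

```text
y: [-0.6, -0.56, -0.52, -0.48, -0.44, -0.4, -0.36, -0.32, -0.28, -0.24, -0.2, -0.16, -0.12, -0.08, -0.04, 0.0, 0.04, 0.08, 0.12, 0.16, 0.2, 0.24, 0.28, 0.32, 0.36, 0.4]
0.28   33   42   17    6    8   14    7    6   98   98  174  176  160   88   79   95   96   98   70    6    5    7    6    5   -1   . 
0.32   26   45   26   18   17   18    8    5   98  134  135  176  178  178  175  172   97   99    4    9   11   11   10    9    7    7
0.36   23   20   23    5    6   48   51   68   99  163  163  157  149  140  172  126   99   94    9   41   53   54   53   54   39    9
0.4   21   18    5    7    8   47   43   89   96  191  189  180  174  169  159  146   98   90   47   48   50   11   44   10    7    6
0.44    6    5  105  103  103    6    6   89   90  191  193  194  192  191  184  152   99    4   30   78   74   32   11   23    9    8
0.48    7  101  105  105  106  105   34   18    7   85   87   85  191  191  192  299  289    4   30    8    6   10   32   50   51   42
0.52    6  106  106  105  106  106   34   42   36   34    6   33   80   85   86  299   87    1    7    6    8    7   52   
[... 1457 characters left out ...]
25), 86.25811004638672)
side trough ((657.289306640625, -226.49130249023438), (91.55403137207031, 221.2185516357422), 63.48207473754883)
side mat ((397.8349914550781, 212.02130126953125), (153.16160583496094, 274.14093017578125), 1.801883339881897)
scene trough ((631.7489013671875, -258.122314453125), (201.97901916503906, 185.55433654785156), 67.8769302368164)
scene mat ((397.3705749511719, 240.7725830078125), (155.43161010742188, 221.153564453125), 2.8304874897003174)
wrist trough ((637.845458984375, -220.8218536376953), (80.87063598632812, 165.6398162841797), 67.11055755615234)
wrist mat ((399.5622863769531, 139.79278564453125), (151.35365295410156, 109.84614562988281), 1.3881984949111938)
```

```bash
python3 -m inch '{"commands": [0,0,2,0,0,0, 0,-2,4,0,0,0, 1,-4,6,0,0,0, 1,-6,6,0,0,0, 1,-7,6,0,0,0, 1,-7,6,0,0,0, 1,-7,6,0,0,0, 1,-7,6,0,0,0]}' -1
python3 - <<'E'
from h import *
import pickle
im=cam('wrist'); cv2.imwrite('pics/w1.png',im['pixels']); pickle.dump(im,open('w1.pkl','wb'))
E
```

```text
t: 0.95
tool_pos: [0.5802, -0.2117, 0.3717]
tcp_rot: [-179.9, -0.0, 89.9]
force: [-1.0, -0.0, -0.1]
gripper_width: 1.0
finger_force: 0.0
```

View pics/w1.png

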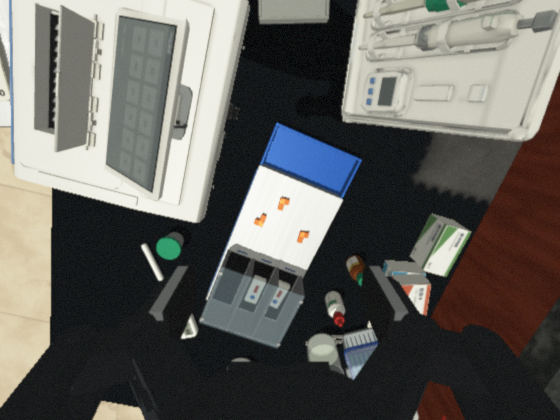

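Wrist picture: trough at (310,160), deck white with 3 chips (284,202), (260,219), (303,236); cassettes in two lanes at (255,292) and (280,293); the left lane seems empty; cup lid (170,246).

```bash
cat > m1.py <<'E'
from h import *
import pickle
im=pickle.load(open('w1.pkl','rb')); hsv=cv2.cvtColor(im['pixels'],cv2.COLOR_BGR2HSV); C=cloud(im)
def biggest(m):
    n,l,st,c=cv2.connectedComponentsWithStats(m.astype(np.uint8)); i=1+np.argmax(st[1:,4]); return l==i
def rect_px(m,z):
    cs,_=cv2.findContours(m.astype(np.uint8),cv2.RETR_EXTERNAL,cv2.CHAIN_APPROX_NONE); c=max(cs,key=cv2.contourArea)[:,0]
    p=np.array([ray(im,u,v,z)[:2] for u,v in c],np.float32)*1000; r=cv2.minAreaRect(p); return r,cv2.boxPoints(r)
b=biggest(cv2.inRange(hsv,(105,150,60),(125,255,255))>0); r,bx=rect_px(b,.024); print('trough rim',r,bx.round(1).tolist())
# deck: points at z~.03 white
m=(C[...,2]>.022)&(C[...,2]<.042)&(im['range_z']>0)&~b; m&=(C[...,0]<.75)&(C[...,1]>-.42)&(C[...,1]<-.2)
d=biggest(m); P=C[d]; print('deck',np.median(P[:,2]),cv2.minAreaRect(P[:,:2].astype(np.float32)*1000))
m=(C[...,2]>.085)&(C[...,2]<.12)&(C[...,1]<-.35)&(C[...,0]<.72); d=biggest(m); P=C[d]; r=cv2.minAreaRect(P[:,:2].astype(np.float32)*1000); print('roof',np.median(P[:,2]),r,cv2.boxPoints(r).round().tolist())
E
python3 m1.py
```

```text
trough rim ((639.5977783203125, -220.59791564941406), (79.66539764404297, 170.409423828125), 66.75943756103516) [[545.5999755859375, -223.60000610351562], [702.2000122070312, -290.79998779296875], [733.5999755859375, -217.60000610351562], [577.0, -150.39999389648438]]
deck 0.028795524335574474 ((583.4522094726562, -354.97802734375), (210.47515869140625, 168.5487518310547), 67.05660247802734)
roof 0.09884609554115714 ((528.1964111328125, -484.48272705078125), (131.95315551757812, 162.2474365234375), 67.01346588134766) [[428.0, -514.0], [577.0, -577.0], [629.0, -455.0], [479.0, -392.0]]
```

```bash
cat >> h.py <<'E'
YAW=67.0; c_,s_=np.cos(np.radians(YAW)),np.sin(np.radians(YAW)); O=np.array([.5536,-.4231])
def toS(p): d=np.asarray(p)[...,:2]-O; return np.stack([d[...,0]*c_+d[...,1]*s_,-d[...,0]*s_+d[...,1]*c_],-1)*1000
def fromS(x,y): return O+np.array([x*c_-y*s_,x*s_+y*c_])/1000
def blobs(im,lo,hi,z,mina=8):
    hsv=cv2.cvtColor(im['pixels'],cv2.COLOR_BGR2HSV); n,l,st,c=cv2.connectedComponentsWithStats(cv2.inRange(hsv,lo,hi))
    return [(c[i].round(),st[i,4],ray(im,*c[i],z)) for i in range(1,n) if st[i,4]>=mina]
E
python3 - <<'E'
from h import *
import pickle
im=pickle.load(open('w1.pkl','rb'))
for nm,lo,hi,z in [('chip',(5,130,120),(20,255,255),.038),('red',(0,60,60),(4,255,255),.042),('red2',(170,60,60),(180,255,255),.042),('blue',(95,60,60),(130,255,255),.042)]:
    for c,a,p in blobs(im,lo,hi,z):
        s=toS(p)
        if -140<s[0]<180 and abs(s[1])<90: print(nm,c,a,p.round(3),s.round(1))
p=im['pixels'][150:360,190:350]; cv2.imwrite('pics/w1c.png',cv2.resize(p,None,fx=2.8,fy=2.8,interpolation=cv2.INTER_CUBIC))
# scraper & pick on mat from scene/side clouds
for n in ['scene','side','wrist']:
    im=pickle.load(open(n+'0.pkl','rb')); C=cloud(im); hsv=cv2.cvtColor(im['pixels'],cv2.COLOR_BGR2HSV)
    reg=(C[...,0]>.3)&(C[...,0]<.5)&(C[...,1]>.07)&(C[...,1]<.37)&(im['range_z']>0)
    for nm,m in [('grip',reg&(C[...,2]>.06)&(C[...,2]<.09)),('yel',reg&(cv2.inRange(hsv,(22,120,80),(34,255,255))>0)&(C[...,2]>.018)),('handle',reg&(cv2.inRange(hsv,(0,150,70),(5,255,255))>0)&(C[...,2]>.04)),('shaft',reg&(C[...,2]>.034)&(C[...,2]<.05)&(hsv[...,1]<90)&(C[...,0]<.40))]:
        P=C[m]
        if len(P)>5: print(n,nm,len(P),P.mean(0).round(3),'z95',np.percentile(P[:,2],95).round(3),cv2.minAreaRect(P[:,:2].astype(np.float32)*1000))
E
```

```text
chip [283. 203.] 74 [ 0.588 -0.296  0.038] [130.7  18. ]
chip [260. 220.] 69 [ 0.546 -0.33   0.038] [82.8 43.9]
chip [302. 236.] 71 [ 0.626 -0.363  0.038] [ 83.8 -43. ]
red [279. 294.] 10 [ 0.58  -0.492  0.042] [-52.7 -51.5]
blue [232. 229.] 170 [ 0.493 -0.346  0.042] [47. 86.]
blue [252. 297.] 13 [ 0.525 -0.499  0.042] [-80.7  -3.1]
blue [274. 301.] 12 [ 0.572 -0.509  0.042] [-72.1 -50.2]
scene grip 97 [0.432 0.162 0.07 ] z95 0.08 ((386.81005859375, 124.55308532714844), (177.39366149902344, 42.0518798828125), 41.60895919799805)
scene yel 144 [0.437 0.174 0.027] z95 0.032 ((433.9704895019531, 204.1581573486328), (60.81875991821289, 198.0672607421875), 20.376869201660156)
scene handle 113 [0.36  0.295 0.046] z95 0.051 ((361.22222900390625, 296.65924072265625), (23.457605361938477, 80.66966247558594), 7.0025787353515625)
scene shaft 93 [0.383 0.181 0.042] z95 0.047 ((378.6964111328125, 193.11798095703125), (15.954227447509766, 129.44020080566406), 11.546549797058105)
side grip 271 [0.362 0.11  0.073] z95 0.088 ((384.916259765625, 122.99787902832031), (184.0558319091797, 60.299755096435
[... 193 characters left out ...]
 0.045] z95 0.047 ((359.766357421875, 299.7537841796875), (21.759069442749023, 81.30743408203125), 9.246295928955078)
side shaft 134 [0.356 0.14  0.041] z95 0.048 ((365.11187744140625, 153.78611755371094), (186.38572692871094, 68.44633483886719), 69.09185791015625)
wrist grip 1668 [0.381 0.118 0.075] z95 0.089 ((381.6663513183594, 113.87430572509766), (177.4439697265625, 45.30036544799805), 33.7680549621582)
wrist yel 975 [0.443 0.131 0.025] z95 0.027 ((440.39990234375, 143.48220825195312), (32.10315704345703, 80.88410949707031), 13.73885440826416)
wrist shaft 610 [0.387 0.151 0.041] z95 0.044 ((362.0480651855469, 119.37274932861328), (126.9782485961914, 49.6338996887207), 50.93952941894531)
```

View pics/w1c.png

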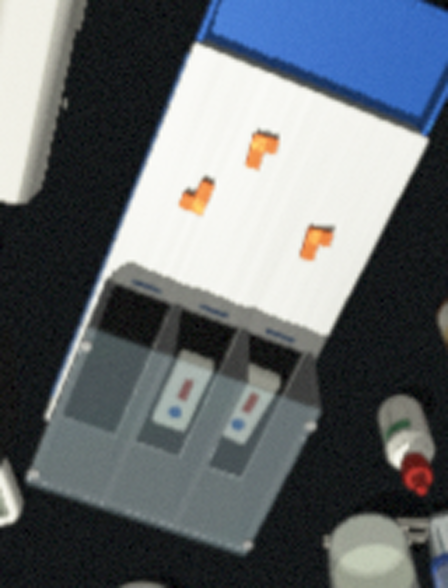

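```bash
python3 -m inch '{"commands": [0,1.5,0,0,0,0, -0.5,3,0,0,0,0, -1,4.5,0,0,0,0, -1.7,6,0,0,0,0, -2.5,7.5,0,0,0,0, -3.5,9,0,0,0,0, -4.5,10.5,0,0,0,0, -5,12,0,0,0,0, -5,12,0,0,0,0, -5,12,0,0,0,0]}'
python3 - <<'E'
from h import *
import pickle
im=cam('wrist'); cv2.imwrite('pics/w2.png',im['pixels']); pickle.dump(im,open('w2.pkl','wb')); print(state()['tool_pos'])
E
```

```text
t: 2.0
tool_pos: [0.4281, 0.1522, 0.3729]
tcp_rot: [180.0, -0.0, 90.3]
force: [0.7, -0.3, 0.3]
gripper_width: 1.001
finger_force: 0.0
[0.4289259  0.15102065 0.37261074]
```

View pics/w2.png

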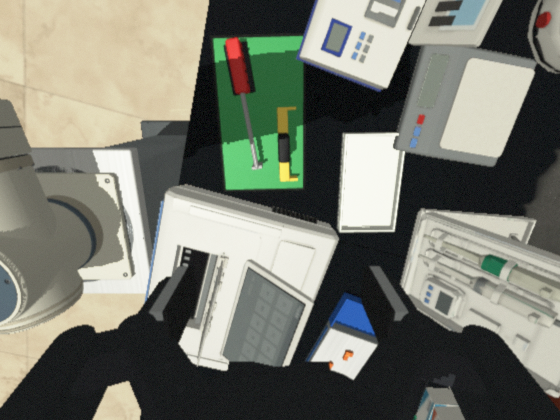

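Crop: left lane (y=+52) empty, cassettes in lanes y=0 and y=-52, three chips on the deck. Wrist view: mat (258,112), pick handle (238,65) with hook (257,165), scraper (287,145) with cheeks to the right, tray (370,183).

Run:
```python
from h import *
import pickle
im=pickle.load(open('w2.pkl','rb')); C=cloud(im); hsv=cv2.cvtColor(im['pixels'],cv2.COLOR_BGR2HSV)
def rect(m,z,nm):
    v,u=np.nonzero(m); p=np.array([ray(im,a,b,z)[:2] for a,b in zip(u,v)],np.float32)*1000; r=cv2.minAreaRect(p); print(nm,len(p),np.round(r[0],1),np.round(r[1],1),round(r[2],1),'zmed',np.median(C[m][:,2]).round(3),cv2.boxPoints(r).round().tolist())
win=np.zeros((420,560),bool); win[30:195,205:310]=1
rect(win&(cv2.inRange(hsv,(20,120,60),(34,255,255))>0),.027,'yellow')
blk=win&(hsv[...,2]<70)&(hsv[...,1]<140); blk[:, :277]=0; blk[:,296:]=0;blk[:125]=0; blk[185:]=0
rect(blk&(C[...,2]>.055),.071,'grip')
rect(win&((hsv[...,0]<5)|(hsv[...,0]>175))&(hsv[...,1]>140)&(C[...,2]>.035),.047,'handle')
sh=win&(C[...,2]>.03)&(C[...,2]<.052)&(hsv[...,1]<90); sh[:,270:]=0; sh[:98]=0
rect(sh,.04,'shaft')
rect(win&(cv2.inRange(hsv,(50,100,50),(75,255,255))>0),.003,'mat')
win[:]=0; win[125:238,335:408]=1
rect(win&(hsv[...,2]>150)&(C[...,2]<.04)&(C[...,2]>.002),.015,'tray')
```

```text
yellow 533 [422.2 229. ] [ 69.7 253.8] 21.5 zmed 0.026 [[343.0, 334.0], [436.0, 98.0], [501.0, 124.0], [408.0, 360.0]]
grip 310 [437.4 172.8] [17.8 43.7] 0.9 zmed 0.069 [[428.0, 194.0], [429.0, 151.0], [447.0, 151.0], [446.0, 195.0]]
handle 775 [363.7 296.6] [22.3 79.4] 9.7 zmed 0.045 [[346.0, 334.0], [359.0, 256.0], [381.0, 259.0], [368.0, 338.0]]
shaft 367 [366.  152.9] [182.5  75.7] 66.2 zmed 0.042 [[295.0, 85.0], [364.0, 54.0], [437.0, 221.0], [368.0, 252.0]]
mat 10216 [397.1 215.1] [152.2 262. ] 1.8 zmed 0.002 [[317.0, 344.0], [325.0, 82.0], [477.0, 87.0], [469.0, 348.0]]
tray 4538 [603.3  96.8] [114.6 191.3] 0.9 zmed 0.003 [[545.0, 191.0], [548.0, 0.0], [662.0, 2.0], [659.0, 193.0]]
```

```bash
python3 -m inch '{"commands": [0.1,0.4,-1.3,0,0,0, 0.25,0.8,-2.7,0,0,0, 0.25,0.8,-4,0,0,0, 0.25,0.8,-5.4,0,0,0, 0.25,0.8,-6.8,0,0,0, 0.25,0.8,-8,0,0,0, 0.25,0.8,-8.6,0,0,0, 0.25,0.8,-8.6,0,0,0]}' 0 80
python3 - <<'E'
from h import *
im=cam('wrist'); cv2.imwrite('pics/w3.png',im['pixels']); print(state()['tool_pos'])
E
```

```text
t: 2.85
tool_pos: [0.436, 0.1725, 0.1119]
tcp_rot: [-179.7, 0.1, 89.9]
force: [-0.2, -0.0, 0.1]
gripper_width: 0.506
finger_force: 0.0
[0.43714474 0.17288149 0.11373601]
```

View pics/w3.png

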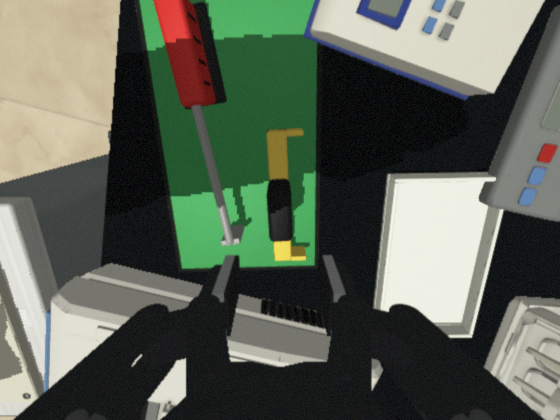

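The grip (280,210) lines up between the fingers (225/335); pick shaft clear. Descend and close.

```bash
python3 -m inch '{"commands": [0,0,-0.8,0,0,0, 0,0,-1.6,0,0,0, 0,0,-2.3,0,0,0, 0,0,-2.6,0,0,0, 0,0,-2.6,0,0,0, 0,0,-2.6,0,0,0]}' 0 80;python3 -m inch '{"commands": [0,0,0,0,0,0, 0,0,0,0,0,0, 0,0,0,0,0,0, 0,0,0,0,0,0, 0,0,0,0,0,0, 0,0,0,0,0,0, 0,0,0,0,0,0, 0,0,0,0,0,0]}' 1 100;python3 -m inch '{"commands": [0,0,0.3,0,0,0, 0,0,1,0,0,0, 0,0,2,0,0,0, 0,0,3.5,0,0,0, 0,0,5,0,0,0, 0,0,6.5,0,0,0, 0,0,8,0,0,0, 0,0,9,0,0,0, 0,0,9,0,0,0]}'
```

```text
t: 3.5
tool_pos: [0.4384, 0.174, 0.0378]
tcp_rot: [179.9, -0.0, 90.0]
force: [0.0, -0.8, 0.3]
gripper_width: 0.501
finger_force: 0.0
t: 4.3
tool_pos: [0.4375, 0.174, 0.0366]
tcp_rot: [-180.0, 0.0, 90.0]
force: [0.6, -0.0, 0.2]
gripper_width: 0.004
finger_force: 0.0
t: 5.2
tool_pos: [0.4385, 0.1742, 0.3113]
tcp_rot: [179.6, -0.1, 90.0]
force: [-0.3, 1.0, -0.2]
gripper_width: 0.001
finger_force: 0.0
```

Run:
```python
from h import *
im=cam('wrist'); cv2.imwrite('pics/w4.png',im['pixels']); print(state()['tool_pos'])
import pickle; pickle.dump(im,open('w4.pkl','wb'))
```

```text
[0.43802535 0.17412407 0.30887251]
```

View pics/w4.png

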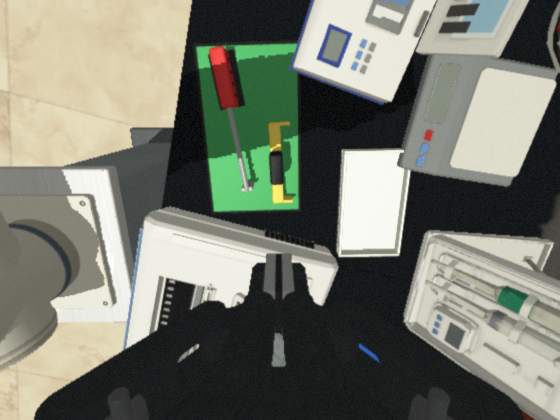

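The gripper is empty; the scraper still stands on the mat at (278,168), perhaps shifted. Re-measure.

```bash
cat > ms.py <<'E'
from h import *
import pickle,sys
im=pickle.load(open(sys.argv[1],'rb')); C=cloud(im); hsv=cv2.cvtColor(im['pixels'],cv2.COLOR_BGR2HSV)
print(im['P'].round(3).tolist())
reg=(C[...,0]>.28)&(C[...,0]<.52)&(C[...,1]>.06)&(C[...,1]<.4)&(im['range_z']>0)
def rect(m,z,nm):
    v,u=np.nonzero(m); p=np.array([ray(im,a,b,z)[:2] for a,b in zip(u,v)],np.float32)*1000; r=cv2.minAreaRect(p); print(nm,len(p),np.round(r[0],1),np.round(r[1],1),round(r[2],1),'zmed',np.median(C[m][:,2]).round(3),'px',u.mean().round(),v.mean().round(),'cloud',C[m].mean(0).round(3))
def big(m):
    n,l,st,c=cv2.connectedComponentsWithStats(m.astype(np.uint8)); return l==1+np.argmax(st[1:,4])
y=reg&(cv2.inRange(hsv,(22,120,60),(34,255,255))>0)&(C[...,2]>.015)&(C[...,0]>.41); rect(y,.027,'yellow')
rect(big(reg&(C[...,2]>.055)&(C[...,2]<.085)&(C[...,1]>.11)),.071,'grip')
rect(big(reg&((hsv[...,0]<5)|(hsv[...,0]>175))&(hsv[...,1]>140)&(C[...,2]>.035)),.047,'handle')
E
python3 ms.py w4.pkl; python3 ms.py w2.pkl
```

```text
[[1.0, -0.003, 0.006, 0.438], [-0.001, -0.945, -0.326, 0.258], [0.007, 0.326, -0.945, 0.492], [0.0, 0.0, 0.0, 1.0]]
yellow 605 [444.8 172.4] [ 32.1 129.6] 2.9 zmed 0.026 px 277.0 158.0 cloud [0.439 0.179 0.026]
grip 423 [437.8 172.9] [19.7 46.2] 2.7 zmed 0.069 px 276.0 168.0 cloud [0.438 0.173 0.069]
handle 964 [363.9 296.8] [22.5 78.4] 9.7 zmed 0.045 px 223.0 77.0 cloud [0.363 0.297 0.045]
[[1.0, 0.004, 0.002, 0.428], [0.004, -0.945, -0.327, 0.236], [0.001, 0.327, -0.945, 0.553], [0.0, 0.0, 0.0, 1.0]]
yellow 504 [444.8 171.9] [ 31.4 128.8] 2.9 zmed 0.026 px 284.0 141.0 cloud [0.439 0.177 0.026]
grip 334 [438.1 172. ] [19.8 45.2] 1.0 zmed 0.069 px 284.0 148.0 cloud [0.438 0.172 0.069]
handle 770 [363.7 296.6] [22.3 79.4] 9.7 zmed 0.045 px 237.0 65.0 cloud [0.363 0.298 0.045]
```

Run:
```python
from h import *
import pickle
im=pickle.load(open('w4.pkl','rb')); C=cloud(im)
print(im['mount'].round(3).tolist())
for v in range(240,345,8): print(v,[ (C[v,u]-[.438,.174,.309]).round(3).tolist() if im['range_z'][v,u]>0 else 0 for u in (268,279,290)], im['range_z'][v,279])
```

```text
[[-0.001, -0.945, -0.328, 0.084], [1.0, -0.001, -0.001, 0.001], [0.0, -0.328, 0.945, -0.18], [0.0, 0.0, 0.0, 1.0]]
240 [[-0.014, -0.124, -0.256], [0.004, -0.132, -0.273], [0.023, -0.133, -0.276]] 0.50151026
248 [[-0.013, -0.124, -0.227], [0.004, -0.129, -0.237], [0.022, -0.134, -0.247]] 0.46656764
256 [[-0.004, 0.01, 0.047], [0.001, 0.01, 0.047], [0.007, 0.011, 0.047]] 0.15200211
264 [[-0.004, 0.01, 0.055], [0.001, 0.011, 0.056], [0.007, 0.011, 0.056]] 0.14364792
272 [[-0.004, 0.011, 0.064], [0.001, 0.011, 0.063], [0.006, 0.011, 0.063]] 0.13681388
280 [[-0.004, 0.01, 0.069], [0.001, 0.01, 0.07], [0.006, 0.01, 0.069]] 0.13080609
288 [[-0.004, 0.011, 0.076], [0.001, 0.011, 0.076], [0.006, 0.011, 0.076]] 0.124856144
296 [[-0.004, 0.011, 0.083], [0.001, 0.008, 0.078], [0.005, 0.011, 0.083]] 0.12398321
304 [[-0.003, 0.012, 0.089], [0.001, 0.004, 0.078], [0.005, 0.011, 0.087]] 0.1253414
312 [[-0.003, 0.011, 0.092], [0.001, -0.0, 0.078], [0.005, 0.012, 0.093]] 0.12648435
320 [[-0.003, 0.011, 0.097], [0.001, -0.004, 0.078], [0.005, 0.012, 0.097]] 0.12796094
328 [[-0.003, 0.011, 0.1], [0.001, -0.01, 0.077], [0.004, 0.015, 0.105]] 0.13076185
336 [[-0.003, 0.01, 0.103], [0.003, -0.215, -0.141], [0.004, 0.012, 0.105]] 0.40289825
344 [[-0.003, 0.007, 0.103], [0.003, -0.226, -0.138], [0.004, 0.009, 0.105]] 0.40433025
```

The depth image shows the actual fingertips end about 45 mm above the reported TCP (consistent with the empty grasp at tip height ~0.08). I'll allow for that offset and descend with a force check.

```bash
python3 -m inch '{"commands": [0,0,-1.5,0,0,0, 0,0,-3,0,0,0, 0,0,-4.5,0,0,0, 0,0,-6,0,0,0, 0,0,-7,0,0,0, 0,0,-8,0,0,0, 0,0,-8.5,0,0,0, 0,0,-8.8,0,0,0, 0,0,-8.8,0,0,0]}' 0 100;python3 -m inch '{"commands": [0,0,-0.5,0,0,0, 0,0,-1,0,0,0, 0,0,-1.3,0,0,0, 0,0,-1.6,0,0,0, 0,0,-1.6,0,0,0]}'
python3 - <<'E'
from h import *
im=cam('wrist');C=cloud(im);s=state();print(s['tool_pos'],s['force'])
m=(np.abs(C[...,0]-.438)<.05)&(C[...,1]>.17)&(C[...,1]<.19)&(im['range_z']<.17)&(im['range_z']>0)
v,u=np.nonzero(m)
for vv in range(240,300,6): print(vv,[(u_,C[vv,u_].round(3).tolist()) for u_ in (215,225,235,279,325,335,345)])
E
```

```text
t: 6.15
tool_pos: [0.4364, 0.1738, 0.0414]
tcp_rot: [-179.8, 0.0, 90.0]
force: [0.8, -0.6, 1.0]
gripper_width: 0.498
finger_force: 0.0
t: 6.65
tool_pos: [0.4371, 0.1739, -0.0059]
tcp_rot: [-179.9, 0.0, 90.0]
force: [-0.3, 0.5, 0.0]
gripper_width: 0.503
finger_force: 0.0
[ 0.43744262  0.17397826 -0.00540585] [-0.24808581  0.53509153  0.17029678]
240 [(215, [0.397, 0.176, 0.002]), (225, [0.403, 0.176, 0.003]), (235, [0.41, 0.176, 0.003]), (279, [0.438, 0.258, 0.174]), (325, [0.468, 0.176, 0.002]), (335, [0.475, 0.176, 0.001]), (345, [0.482, 0.174, -0.002])]
246 [(215, [0.396, 0.172, 0.002]), (225, [0.403, 0.172, 0.002]), (235, [0.409, 0.171, 0.002]), (279, [0.438, 0.194, 0.048]), (325, [0.469, 0.171, 0.001]), (335, [0.475, 0.171, 0.001]), (345, [0.482, 0.17, -0.002])]
252 [(215, [0.396, 0.167, 0.002]), (225, [0.403, 0.167, 0.002]), (235, [0.409, 0.167, 0.001]), (279, [0.438, 0.194, 0.054]), (325, [0.469, 0.168, 0.003]), (335, [0.475, 0.167, 0.001]), (345, [0.483, 0.165, -0.001])]
258 [(215, [0.396, 0.163, 0.003]), (225, [0.411, 0.185, 0.042]), (235, [0.416, 0.184, 0.041]), (279, [0.438
[... 687 characters left out ...]
 (335, [0.464, 0.184, 0.058]), (345, [0.47, 0.181, 0.053])]
282 [(215, [0.408, 0.181, 0.057]), (225, [0.414, 0.184, 0.062]), (235, [0.417, 0.177, 0.052]), (279, [0.438, 0.189, 0.069]), (325, [0.459, 0.182, 0.059]), (335, [0.463, 0.184, 0.062]), (345, [0.469, 0.181, 0.058])]
288 [(215, [0.411, 0.184, 0.067]), (225, [0.415, 0.184, 0.067]), (235, [0.417, 0.174, 0.052]), (279, [0.438, 0.186, 0.07]), (325, [0.459, 0.179, 0.059]), (335, [0.462, 0.184, 0.067]), (345, [0.468, 0.18, 0.062])]
294 [(215, [0.412, 0.184, 0.071]), (225, [0.416, 0.184, 0.072]), (235, [0.417, 0.17, 0.052]), (279, [0.438, 0.183, 0.07]), (325, [0.459, 0.176, 0.061]), (335, [0.462, 0.184, 0.071]), (345, [0.465, 0.186, 0.074])]
```

Tips now about 0.04, 30 mm down the grip. Close.

```bash
python3 -m inch '{"commands": [0,0,0,0,0,0, 0,0,0,0,0,0, 0,0,0,0,0,0, 0,0,0,0,0,0, 0,0,0,0,0,0, 0,0,0,0,0,0, 0,0,0,0,0,0, 0,0,0,0,0,0]}' 1 100;python3 -m inch '{"commands": [0,0,0.2,0,0,0, 0,0,0.5,0,0,0, 0,0,1,0,0,0, 0,0,1,0,0,0]}'
```

```text
t: 7.5
tool_pos: [0.438, 0.1741, -0.0048]
tcp_rot: [179.9, -0.0, 90.0]
force: [-1.0, -1.2, 6.3]
gripper_width: 0.223
finger_force: 98.0
t: 7.9
tool_pos: [0.4387, 0.1743, 0.0264]
tcp_rot: [179.8, -0.0, 90.0]
force: [0.7, 0.7, -1.4]
gripper_width: 0.222
finger_force: 97.6
```

```bash
python3 -m inch '{"commands": [0,0,1.4,0,0,0, 0,0,2.8,0,0,0, 0,0,4.2,0,0,0, 0,0,5.6,0,0,0, 0,0,7,0,0,0, 0,0,8.4,0,0,0, 0,0,8.5,0,0,0, 1,-1,8.5,0,0,0, 2,-2,8.5,0,0,0, 2,-2,8.5,0,0,0]}';python3 -m inch '{"commands": [0.2,-1.4,0,0,0,7, 0.4,-2.8,0,0,0,14, 0.6,-4.2,0,0,0,21, 0.8,-5.6,0,0,0,28, 1,-7,0,0,0,35, 1.2,-8.4,0,0,0,42, 1.4,-9.8,0,0,0,49, 1.6,-11.2,0,0,0,56, 1.8,-12.6,0,0,0,60, 2.0,-14,0,0,0,67]}';python3 -m inch '{"commands": [0.2,-1.5,0,0,0,0, 0.26,-2.98,0,0,0,0, 0.26,-2.98,0,0,0,0, 0.26,-2.98,0,0,0,0, 0.26,-2.98,0,0,0,0]}'
```

```text
t: 8.9
tool_pos: [0.5, 0.1112, 0.2775]
tcp_rot: [-179.9, 0.1, 89.8]
force: [-0.8, -0.2, -2.3]
gripper_width: 0.222
finger_force: 98.3
t: 9.9
tool_pos: [0.5574, -0.3074, 0.2785]
tcp_rot: [180.0, -0.1, 157.2]
force: [0.4, -0.7, -1.6]
gripper_width: 0.221
finger_force: 98.3
t: 10.4
tool_pos: [0.5653, -0.3945, 0.2792]
tcp_rot: [180.0, -0.0, 157.0]
force: [0.3, 0.1, -1.5]
gripper_width: 0.224
finger_force: 98.6
```

```bash
python3 -m inch '{"commands": [0,0,-1.4,0,0,0, 0,0,-2.8,0,0,0, 0,0,-4.2,0,0,0, 0,0,-5.6,0,0,0, 0,0,-7,0,0,0, 0,0,-7.8,0,0,0, 0,0,-8.2,0,0,0, 0,0,-8.4,0,0,0, 0,0,-8.4,0,0,0]}'; python3 -m inch '{"commands": [0,0,-0.06,0,0,0, 0,0,-0.06,0,0,0, 0,0,-0.06,0,0,0]}'; python3 -m inch '{"commands": [0,0,-0.06,0,0,0, 0,0,-0.06,0,0,0, 0,0,-0.06,0,0,0]}'
```

```text
t: 11.3
tool_pos: [0.5658, -0.395, 0.0283]
tcp_rot: [-180.0, 0.0, 157.0]
force: [-0.1, -0.5, -1.1]
gripper_width: 0.221
finger_force: 98.6
t: 11.6
tool_pos: [0.5656, -0.3957, 0.0267]
tcp_rot: [-180.0, 0.1, 157.0]
force: [0.0, 0.7, -1.8]
gripper_width: 0.222
finger_force: 98.6
t: 11.9
tool_pos: [0.5652, -0.3954, 0.0239]
tcp_rot: [180.0, -0.0, 157.0]
force: [0.5, 0.3, -0.6]
gripper_width: 0.22
finger_force: 98.6
```

Run:
```python
from h import *
im=cam('wrist'); cv2.imwrite('pics/w5.png',im['pixels']); s=state();print(s['tool_pos'],s['force'])
```

```text
[ 0.56525384 -0.39543614  0.02391559] [ 0.25260441  0.15723973 -1.58975214]
```

View pics/w5.png

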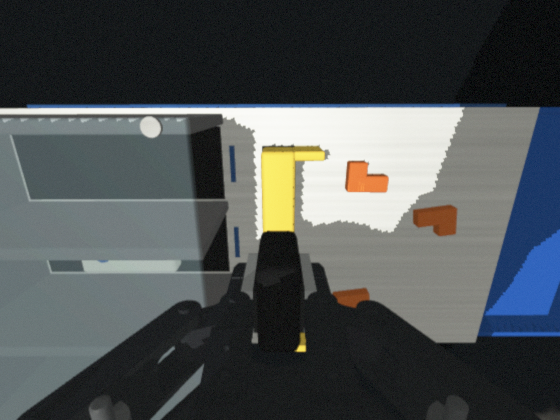

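The blade is flush near the deck with all three chips ahead of it inside the cheeks (365,178), (435,218), (350,298). Sweep.

```bash
python3 -m inch '{"commands": [0,0,-0.06,0,0,0, 0.11,0.26,-0.06,0,0,0, 0.22,0.52,-0.06,0,0,0, 0.33,0.78,-0.06,0,0,0, 0.44,1.04,-0.06,0,0,0, 0.55,1.3,-0.06,0,0,0, 0.66,1.55,-0.06,0,0,0, 0.77,1.81,-0.06,0,0,0, 0.88,2.07,-0.06,0,0,0, 0.99,2.33,-0.06,0,0,0]}'; python3 -m inch '{"commands": [0.11,0.26,0,0,0,0, 0.22,0.52,0,0,0,0, 0.33,0.78,0,0,0,0, 0.44,1.04,0,0,0,0, 0.55,1.3,0,0,0,0, 0.66,1.55,0,0,0,0, 0.77,1.81,0,0,0,0, 0.88,2.07,0,0,0,0, 0.99,2.33,0,0,0,0, 1.05,2.47,0,0,0,0]}'; python3 -m inch '{"commands": [0.05,0.12,0,0,0,0, 0.12,0.28,0,0,0,0, 0.12,0.28,0,0,0,0, 0.12,0.28,0,0,0,0]}'
python3 - <<'E'
from h import *
im=cam('wrist'); cv2.imwrite('pics/w6.png',im['pixels']); s=state();print(s['tool_pos'],s['force'],toS(s['tool_pos']))
for c,a,p in blobs(im,(3,130,80),(20,255,255),.012): print(c,a,toS(p).round(),im['range_z'][int(c[1]),int(c[0])], cloud(im)[int(c[1]),int(c[0])].round(3))
E
```

```text
t: 12.95
tool_pos: [0.5953, -0.325, 0.0223]
tcp_rot: [-180.0, 0.0, 157.0]
force: [-1.6, -3.6, 1.7]
gripper_width: 0.219
finger_force: 98.7
t: 13.95
tool_pos: [0.6268, -0.2505, 0.0222]
tcp_rot: [180.0, -0.0, 157.0]
force: [-0.1, -2.2, 0.2]
gripper_width: 0.221
finger_force: 98.8
t: 14.35
tool_pos: [0.63, -0.2426, 0.0218]
tcp_rot: [180.0, -0.0, 157.0]
force: [-0.3, -0.0, -1.6]
gripper_width: 0.222
finger_force: 98.4
[ 0.62994663 -0.24288968  0.02184679] [ 0.97719665 -0.12970355 -0.97561266] [1.95715483e+02 1.36338441e-01]
[256. 164.] 303 [181.  49.] 0.18103592 [ 0.578 -0.236  0.022]
[305. 206.] 453 [214.  19.] 0.2016008 [ 0.62  -0.219  0.011]
```

View pics/w6.png

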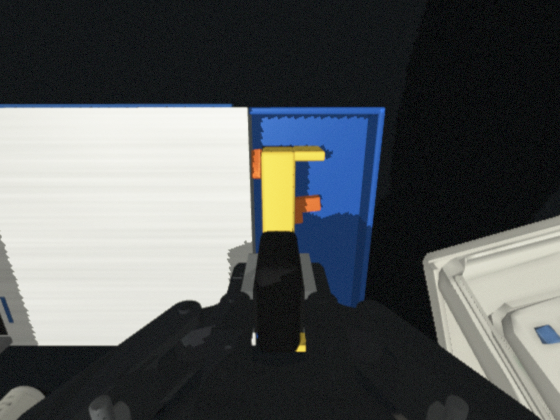

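Deck is bare; one chip at (256,164) just behind the blade in the trough, another at (305,206). Lift and look again.

```bash
python3 -m inch '{"commands": [0,0,1,0,0,0, 0,0,2.4,0,0,0, 0,0,3.8,0,0,0, 0,0.8,5.2,0,0,0, 0,2,6.6,0,0,0, 0,3.2,8,0,0,0, 0,3.2,8,0,0,0, 0,3.2,8,0,0,0]}'
python3 - <<'E'
from h import *
im=cam('wrist'); cv2.imwrite('pics/w7.png',im['pixels']); s=state();print(s['tool_pos'])
C=cloud(im); hsv=cv2.cvtColor(im['pixels'],cv2.COLOR_BGR2HSV); n,l,st,c=cv2.connectedComponentsWithStats(cv2.inRange(hsv,(3,130,80),(20,255,255)))
for i in range(1,n):
    if st[i,4]>10: P=C[l==i]; S=toS(P); print(c[i].round(),st[i,4],S.mean(0).round(1),S.min(0).round(1),S.max(0).round(1),'z',P[:,2].min().round(3),P[:,2].max().round(3))
im=cam('scene')
for c,a,p in blobs(im,(5,150,120),(18,255,255),.03,5):
    S=toS(p)
    if -140<S[0]<300 and abs(S[1])<120: print('scene',c,a,S.round(),cloud(im)[int(c[1]),int(c[0])].round(3))
E
```

```text
t: 15.2
tool_pos: [0.6307, -0.1462, 0.2639]
tcp_rot: [180.0, 0.2, 157.1]
force: [0.3, -0.7, -2.3]
gripper_width: 0.222
finger_force: 98.6
[ 0.63019792 -0.14710111  0.26183763]
[212. 159.] 153 [187.6  48.2] [177.7  37.5] [199.2  58.5] z 0.003 0.026
[230. 178.] 128 [211.2  17.2] [201.6   6.6] [223.7  25.4] z 0.008 0.013
[232. 216.] 120 [211.2 -43.6] [201.3 -55. ] [223.9 -35.4] z 0.009 0.013
[135. 296.] 127 [  58.1 -164.3] [  42.4 -175.3] [284.5 121.2] z 0.038 0.444
[557. 342.] 30 [ 810.4 -299.6] [ 799.4 -301.2] [ 818.9 -297.9] z -0.001 0.022
[543. 415.] 34 [ 683.5 -317.7] [ 678.5 -320. ] [ 687.5 -316.1] z 0.121 0.139
scene [354. 210.] 34 [194. -33.] [ 0.679 -0.245  0.008]
scene [335. 216.] 29 [194.  26.] [ 0.619 -0.222  0.011]
```

All three chips are in the trough (station x 188–211, z ≤ 0.026). Return the scraper to the mat.

```bash
python3 -m inch '{"commands": [-0.5,1,0,0,0,-7, -1.1,2.1,0,0,0,-14, -1.8,3.2,0,0,0,-21, -2.5,4.3,0,0,0,-28, -3.2,5.4,0,0,0,-35, -3.9,6.5,0,0,0,-42, -4.6,7.6,0,0,0,-49, -5.2,8.7,0,0,0,-56, -5.8,9.8,0,0,0,-62, -6.4,10.7,0,0,0,-67]}'; python3 -m inch '{"commands": [0,0,0,0,0,0, 0,0,-1.4,0,0,0, 0,0,-2.8,0,0,0, 0,0,-4.2,0,0,0, 0,0,-5.6,0,0,0, 0,0,-7,0,0,0, 0,0,-8,0,0,0, 0,0,-8.5,0,0,0, 0,0,-8.8,0,0,0, 0,0,-8.85,0,0,0]}'; python3 -m inch '{"commands": [0,0,-0.03,0,0,0, 0,0,-0.05,0,0,0, 0,0,-0.05,0,0,0]}'
```

```text
t: 16.3
tool_pos: [0.4371, 0.1742, 0.2602]
tcp_rot: [-179.8, 0.0, 89.7]
force: [-0.1, 0.0, -1.3]
gripper_width: 0.226
finger_force: 98.5
t: 17.3
tool_pos: [0.4378, 0.1728, -0.0045]
tcp_rot: [-179.9, 0.0, 89.9]
force: [-0.2, -0.1, -2.2]
gripper_width: 0.226
finger_force: 98.6
t: 17.6
tool_pos: [0.4384, 0.1738, -0.0046]
tcp_rot: [180.0, -0.0, 90.0]
force: [-0.8, 0.0, -1.2]
gripper_width: 0.222
finger_force: 98.6
```

```bash
python3 -m inch '{"commands": [0,0,0,0,0,0, 0,0,0,0,0,0, 0,0,0,0,0,0, 0,0,0,0,0,0, 0,0,0,0,0,0]}' 0; python3 -m inch '{"commands": [0,0,0.5,0,0,0, 0,0,1.5,0,0,0, 0,0,2.9,0,0,0, 0,0,4.2,0,0,0, 0,0,5.6,0,0,0, 0,0.5,7,0,0,0, -0.7,1.2,8,0,0,0, -1.2,1.8,8,0,0,5, -1.2,1.8,8,0,0,10, -1.2,1.8,8,0,0,10]}'
python3 - <<'E'
from h import *
import pickle
im=cam('wrist'); pickle.dump(im,open('w8.pkl','wb'))
E
python3 ms.py w8.pkl
```

```text
t: 18.1
tool_pos: [0.4381, 0.174, -0.0048]
tcp_rot: [180.0, -0.0, 90.0]
force: [0.3, -0.6, 0.4]
gripper_width: 0.501
finger_force: 0.0
t: 19.1
tool_pos: [0.4017, 0.2285, 0.2355]
tcp_rot: [180.0, -0.0, 100.2]
force: [-0.8, 0.3, -0.2]
gripper_width: 0.502
finger_force: 0.0
[[0.985, 0.165, 0.058, 0.388], [0.175, -0.93, -0.322, 0.311], [0.0, 0.327, -0.945, 0.416], [0.0, 0.0, 0.0, 1.0]]
yellow 782 [445.4 173.3] [ 33.3 130.9] 0.4 zmed 0.026 px 299.0 206.0 cloud [0.44  0.184 0.026]
grip 560 [437.7 175.5] [20.8 48.8] 0.2 zmed 0.069 px 298.0 224.0 cloud [0.438 0.175 0.068]
handle 1219 [362.8 297.2] [22.  76.8] 9.6 zmed 0.045 px 256.0 113.0 cloud [0.363 0.298 0.045]
```

```bash
python3 -m inch '{"commands": [-0.6,1.1,0,0,0,0, -1.3,2.3,-0.5,0,0,0, -1.3,2.3,-1.9,0,0,0, -1.3,2.3,-3.3,0,0,0, -1.3,2.3,-4.7,0,0,0, -1.3,2.3,-6,0,0,0, -1.3,2.3,-7.2,0,0,0, -1.3,2.3,-8,0,0,0, -1.3,2.3,-8.4,0,0,0, -1.3,2.3,-8.6,0,0,0]}' 0 100;python3 -m inch '{"commands": [0,0,0,0,0,0, 0,0,0,0,0,0, 0,0,0,0,0,0, 0,0,0,0,0,0, 0,0,0,0,0,0, 0,0,0,0,0,0, 0,0,0,0,0,0]}' 1 100;python3 -m inch '{"commands": [0,0,0.3,0,0,0, 0,0,1,0,0,0, 0,0,2.4,0,0,0, 0,0,3.8,0,0,0, 0,0,5.2,0,0,0, 0,0,6.6,0,0,0, 0,0,8,0,0,0, 0,0,9.4,0,0,0, 0,0,10.5,0,0,0, 0,0,10.5,0,0,0]}'
python3 - <<'E'
from h import *
im=cam('wrist'); cv2.imwrite('pics/w9.png',im['pixels']); s=state();print(s['tool_pos'])
import pickle; pickle.dump(im,open('w9.pkl','wb'))
E
```

```text
t: 20.15
tool_pos: [0.3626, 0.2962, -0.0243]
tcp_rot: [-179.9, 0.1, 99.8]
force: [-0.2, 1.1, -0.3]
gripper_width: 0.498
finger_force: 0.0
t: 20.85
tool_pos: [0.3633, 0.2971, -0.0225]
tcp_rot: [180.0, -0.0, 100.0]
force: [-0.0, -0.1, 2.2]
gripper_width: 0.245
finger_force: 98.0
t: 21.85
tool_pos: [0.364, 0.2975, 0.2969]
tcp_rot: [179.6, -0.1, 100.0]
force: [0.4, 0.0, -2.6]
gripper_width: 0.242
finger_force: 98.2
[0.36348948 0.29724451 0.2942561 ]
```

View pics/w9.png

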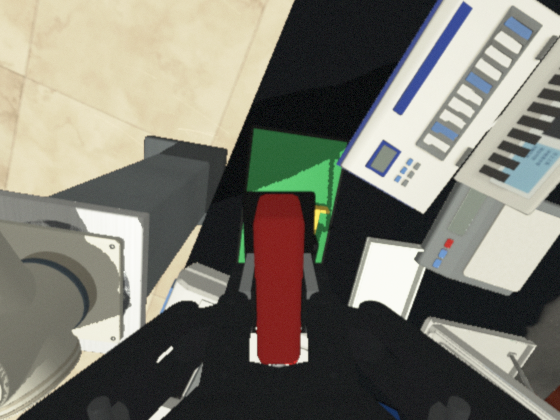

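The pick is held squarely by the handle. Compute cassette extents from the earlier overhead image.

Run:
```python
from h import *
import pickle
im=pickle.load(open('w1.pkl','rb'))
for n,u,v in [('mid near',260,276.8),('mid far',250,302.9),('right near',284.6,283.9),('right far',274.6,307.1)]:
    print(n,toS(ray(im,u,v,.042)).round(1))
g=im['pixels'].min(2).astype(int)
v,u=np.mgrid[:420,:560]; S=np.array([toS(ray(im,a,b,.042)) for a,b in zip(u[255:335,195:310].ravel(),v[255:335,195:310].ravel())]); G=g[255:335,195:310].ravel()
for yc in (0,-52):
    m=(np.abs(S[:,1]-yc)<9)
    print(yc,[(x,int(G[m&(abs(S[:,0]-x)<2.5)].mean())) for x in range(-125,0,5)])
    for x in (-70,-50): print([(y,int(G[(abs(S[:,0]-x)<8)&(abs(S[:,1]-yc-y)<2)].mean())) for y in range(-24,25,4)])
for s in ((60,0),(60,-52)): print(s,fromS(*s))
```

```text
mid near [-30.   -1.1]
mid far [-96.3  -4.9]
right near [-26.  -53.2]
right far [-86.1 -56.2]
0 [(-125, 105), (-120, 110), (-115, 93), (-110, 73), (-105, 72), (-100, 73), (-95, 112), (-90, 164), (-85, 144), (-80, 123), (-75, 153), (-70, 161), (-65, 137), (-60, 140), (-55, 144), (-50, 156), (-45, 168), (-40, 162), (-35, 129), (-30, 94), (-25, 22), (-20, 16), (-15, 15), (-10, 17), (-5, 15)]
[(-24, 105), (-20, 102), (-16, 119), (-12, 165), (-8, 156), (-4, 125), (0, 148), (4, 166), (8, 160), (12, 105), (16, 105), (20, 112), (24, 106)]
[(-24, 105), (-20, 106), (-16, 123), (-12, 165), (-8, 159), (-4, 133), (0, 155), (4, 168), (8, 162), (12, 105), (16, 106), (20, 112), (24, 106)]
-52 [(-125, 105), (-120, 110), (-115, 95), (-110, 75), (-105, 73), (-100, 75), (-95, 74), (-90, 82), (-85, 140), (-80, 159), (-75, 127), (-70, 131), (-65, 160), (-60, 150), (-55, 136), (-50, 136), (-45, 140), (-40, 156), (-35, 137), (-30, 136), (-25, 119), (-20, 51), (-15, 16), (-10, 16), (-5, 17)]
[(-24, 104), (-20, 105), (-16, 77), (-12, 92), (-8, 156), (-4, 158), (0, 119), (4, 125), (8, 141), (12, 117), (16, 106), (20, 103), (24, 103)]
[(-24, 104), (-20, 105), (-16, 80), (-12, 121), (-8, 164), (-4, 144), (0, 101), (4, 136), (8, 150), (12, 116), (16, 105), (20, 103), (24, 103)]
(60, 0) [ 0.57704387 -0.36786971]
(60, -52) [ 0.62491012 -0.38818773]
```

```bash
python3 -m inch '{"commands": [0.5,-0.8,0,0,0,-2, 1.1,-2,0,0,0,-5, 1.7,-3.2,0,0,0,-8, 2.3,-4.4,0,0,0,-11, 2.9,-5.6,0,0,0,-14, 3.5,-6.8,0,0,0,-17, 4.1,-8,0,0,0,-20, 4.7,-9.2,0,0,0,-22, 5.2,-10.2,0,0,0,-25]}'; python3 -m inch '{"commands": [0.6,-1.2,0,0,0,-2, 1.2,-2.4,0,0,0,-4, 1.8,-3.6,0,0,0,-6, 2.4,-4.8,0,0,0,-8, 3,-6.2,0,0,0,-8, 3.4,-7.2,0,0,0,-8, 3.63,-7.97,0,0,0,-8, 3.63,-7.97,0,0,0,-8, 3.63,-7.97,0,0,0,-8]}'; python3 -m inch '{"commands": [0,0,-1.3,0,0,0, 0,0,-2.7,0,0,0, 0,0,-4,0,0,0, 0,0,-5.3,0,0,0, 0,0,-6.5,0,0,0, 0,0,-7.5,0,0,0, 0,0,-8,0,0,0, 0,0,-8,0,0,0]}'
python3 - <<'E'
from h import *
for n in ['scene','wrist']:
    im=cam(n); cv2.imwrite(f'pics/{n}10.png',im['pixels'])
s=state();print(s['tool_pos'],toS(s['tool_pos']))
im=cv2.imread('pics/scene10.png')[170:320,280:460]; a=cv2.resize(im,None,fx=2.2,fy=2.2); b=cv2.resize(cv2.imread('pics/wrist10.png'),(400,300)); o=np.zeros((330,800,3),np.uint8); o[:,:396]=a; o[:300,400:]=b; cv2.imwrite('pics/c10.png',o)
E
```

```text
t: 22.8
tool_pos: [0.5191, -0.0109, 0.2907]
tcp_rot: [-179.9, 0.0, 74.9]
force: [0.5, 0.1, -1.4]
gripper_width: 0.239
finger_force: 97.9
t: 23.7
tool_pos: [0.6276, -0.2483, 0.2904]
tcp_rot: [-179.8, -0.0, 66.9]
force: [1.1, 1.1, -0.4]
gripper_width: 0.24
finger_force: 98.2
t: 24.5
tool_pos: [0.6262, -0.2458, 0.0498]
tcp_rot: [-179.7, -0.0, 67.1]
force: [-0.7, -0.2, -1.4]
gripper_width: 0.242
finger_force: 98.5
[ 0.62797213 -0.24715976  0.05298045] [191.01335323   0.28541821]
```

View pics/c10.png

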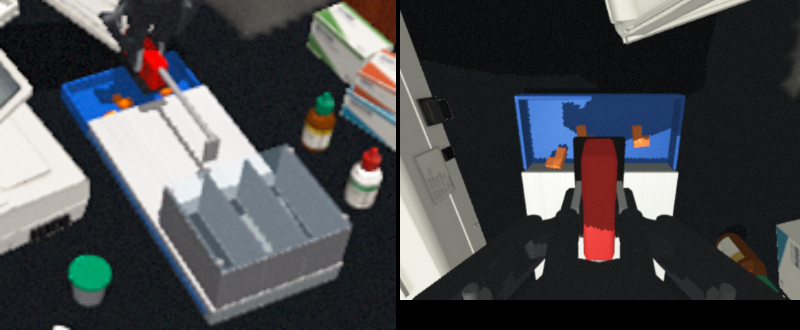

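Scene crop: pick level, hook at (210,150) in front of the middle lane; wrist: three chips in trough. Check the hook's position by depth.

Run:
```python
from h import *
for n in ['scene','side']:
    im=cam(n); C=cloud(im); S=toS(C)
    m=(S[...,0]>5)&(S[...,0]<120)&(np.abs(S[...,1])<30)&(C[...,2]>.045)&(C[...,2]<.16)&(im['range_z']>0)
    P=C[m]; Q=S[m]
    for a,b in [(5,40),(40,65),(65,90),(90,115)]:
        k=(Q[:,0]>a)&(Q[:,0]<b)
        if k.sum()>2: print(n,a,b,k.sum(),'y',Q[k,1].mean().round(1),'ymin/max',Q[k,1].min().round(),Q[k,1].max().round(),'x',Q[k,0].min().round(1),Q[k,0].max().round(1),'z',P[k,2].min().round(3),P[k,2].max().round(3))
print(state()['tool_pos'],state()['tcp_rot'])
```

```text
scene 5 40 87 y -0.5 ymin/max -13.0 9.0 x 22.2 39.7 z 0.079 0.122
scene 40 65 25 y -0.5 ymin/max -5.0 3.0 x 42.3 63.0 z 0.116 0.123
scene 65 90 27 y -0.6 ymin/max -5.0 4.0 x 66.6 89.5 z 0.112 0.123
scene 90 115 25 y -0.5 ymin/max -7.0 5.0 x 90.4 113.9 z 0.112 0.125
side 5 40 42 y 2.9 ymin/max -19.0 11.0 x 5.8 39.0 z 0.06 0.119
side 40 65 8 y 3.6 ymin/max 1.0 8.0 x 40.8 62.1 z 0.112 0.116
side 65 90 9 y 2.7 ymin/max -2.0 7.0 x 68.5 89.8 z 0.111 0.121
side 90 115 9 y 4.7 ymin/max 2.0 8.0 x 92.2 113.3 z 0.111 0.118
[ 0.6286262  -0.24786744  0.05387921] [1.79870247e+02 1.04717268e-02 6.70348690e+01]
```

```bash
python3 -m inch '{"commands": [0,0,-0.6,0,0,0, 0,0,-1,0,0,0, 0,0,-1,0,0,0, -0.15,-0.35,-1,0,0,0, -0.35,-0.82,-1,0,0,0, -0.55,-1.3,-1,0,0,0, -0.75,-1.77,-1,0,0,0, -0.9,-2.12,-1,0,0,0]}'; python3 -m inch '{"commands": [-0.2,-0.47,0,0,0,0, -0.4,-0.94,0,0,0,0, -0.6,-1.41,0,0,0,0, -0.75,-1.77,0,0,0,0, -0.86,-2.02,0,0,0,0, -0.86,-2.02,0,0,0,0, -0.86,-2.02,0,0,0,0]}'; python3 -c "
from h import *
s=state();print(s['tool_pos'],toS(s['tool_pos']))"
```

```text
t: 25.5
tool_pos: [0.6002, -0.3138, 0.0224]
tcp_rot: [180.0, 0.0, 66.9]
force: [-1.0, -0.2, -1.3]
gripper_width: 0.237
finger_force: 98.5
t: 26.2
tool_pos: [0.5752, -0.3722, 0.0221]
tcp_rot: [-180.0, -0.0, 67.0]
force: [-0.3, -0.4, -2.4]
gripper_width: 0.241
finger_force: 98.5
[ 0.57520265 -0.37216165  0.02210807] [5.53298278e+01 1.78597724e-02]
```

```bash
python3 -m inch '{"commands": [0,0,-0.2,0,0,0, 0,0,-0.4,0,0,0, 0,0,-0.52,0,0,0, 0,0,-0.52,0,0,0]}'; python3 -m inch '{"commands": [0.06,0.14,0,0,0,0, 0.15,0.35,0,0,0,0, 0.25,0.59,0,0,0,0, 0.35,0.82,0,0,0,0, 0.45,1.06,0,0,0,0, 0.55,1.3,0,0,0,0, 0.65,1.53,0,0,0,0, 0.75,1.77,0,0,0,0, 0.85,2,0,0,0,0, 0.95,2.24,0,0,0,0]}';  python3 -m inch '{"commands": [0.1,0.24,0,0,0,0, 0.2,0.47,0,0,0,0, 0.3,0.71,0,0,0,0, 0.4,0.94,0,0,0,0, 0.5,1.18,0,0,0,0, 0.6,1.41,0,0,0,0, 0.7,1.65,0,0,0,0, 0.8,1.88,0,0,0,0, 0.9,2.12,0,0,0,0, 1.03,2.43,0,0,0,0]}'
python3 - <<'E'
from h import *
im=cam('scene'); cv2.imwrite('pics/s11.png',cv2.resize(im['pixels'][170:320,280:460],None,fx=3,fy=3)); s=state();print(s['tool_pos'],toS(s['tool_pos']),s['force'])
C=cloud(im); S=toS(C); g=im['pixels'].min(2)
for c,a,p in blobs(im,(95,80,60),(130,255,255),.042,3)+blobs(im,(0,80,60),(5,255,255),.042,3):
    q=toS(p)
    if -140<q[0]<170 and abs(q[1])<80: print(c,a,q.round(1))
E
```

```text
t: 26.6
tool_pos: [0.5749, -0.3716, 0.0055]
tcp_rot: [-179.9, -0.0, 67.0]
force: [-0.1, 0.2, -2.1]
gripper_width: 0.24
finger_force: 98.5
t: 27.6
tool_pos: [0.604, -0.3046, 0.0066]
tcp_rot: [180.0, 0.0, 67.0]
force: [0.5, 0.4, -1.0]
gripper_width: 0.243
finger_force: 98.5
t: 28.6
tool_pos: [0.6348, -0.2317, 0.0066]
tcp_rot: [-180.0, 0.0, 67.0]
force: [-0.1, 0.7, -1.4]
gripper_width: 0.242
finger_force: 98.5
[ 0.63535831 -0.23012747  0.00658589] [2.09577671e+02 1.41450860e-01] [ 0.65512819  0.81001013 -1.82068857]
[330. 234.] 759 [128.2  77.5]
[368. 242.] 4 [64.5 -2.5]
[364. 236.] 9 [84.6 -4.1]
```

View pics/s11.png

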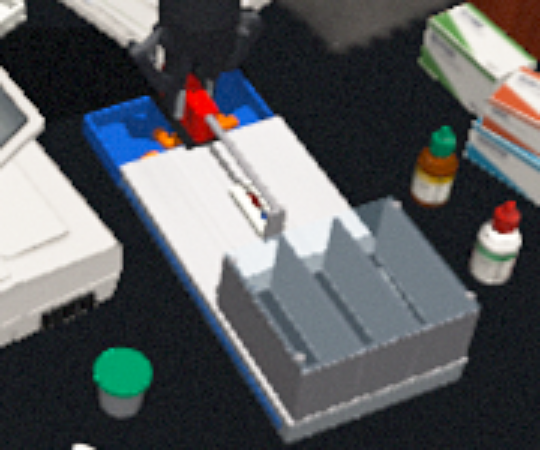

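Middle cassette is out (deck centre ≈ x 78, y −3). Now the right lane.

```bash
python3 -m inch '{"commands": [0,0,0.8,0,0,0, 0,0,1.6,0,0,0, 0.6,-0.6,2,0,0,0, 1.3,-1.28,2,0,0,0, 1.3,-1.28,2,0,0,0, 1.3,-1.28,1.2,0,0,0, 1.3,-1.28,0.5,0,0,0, 1.3,-1.28,0.5,0,0,0, 1.3,-1.28,0.5,0,0,0]}'; python3 -c "
from h import *
s=state();print(s['tool_pos'],toS(s['tool_pos']))"; python3 -m inch '{"commands": [-0.15,-0.35,0,0,0,0, -0.35,-0.82,0,0,0,0, -0.55,-1.3,0,0,0,0, -0.7,-1.65,0,0,0,0, -0.85,-2,0,0,0,0]}'; python3 -m inch '{"commands": [-0.2,-0.47,0,0,0,0, -0.4,-0.94,0,0,0,0, -0.6,-1.41,0,0,0,0, -0.75,-1.77,0,0,0,0, -0.85,-2,0,0,0,0, -0.85,-2,0,0,0,0, -0.85,-2,0,0,0,0]}';python3 -c "
from h import *
s=state();print(s['tool_pos'],toS(s['tool_pos']))"
```

```text
t: 29.55
tool_pos: [0.6734, -0.2702, 0.0217]
tcp_rot: [-179.9, -0.0, 67.0]
force: [1.2, -0.1, -0.1]
gripper_width: 0.239
finger_force: 98.7
[ 0.67337744 -0.27023217  0.02166007] [187.51635825 -50.52549647]
t: 30.05
tool_pos: [0.6474, -0.3323, 0.0218]
tcp_rot: [180.0, 0.0, 66.9]
force: [-0.4, 0.2, -1.6]
gripper_width: 0.239
finger_force: 98.7
t: 30.75
tool_pos: [0.6226, -0.3904, 0.0215]
tcp_rot: [-180.0, -0.0, 67.0]
force: [0.1, 0.5, -2.0]
gripper_width: 0.24
finger_force: 98.7
[ 0.62264127 -0.3904174   0.02150904] [ 57.06106895 -50.78271876]
```

```bash
python3 -m inch '{"commands": [0,0,-0.2,0,0,0, 0,0,-0.4,0,0,0, 0,0,-0.52,0,0,0, 0,0,-0.52,0,0,0]}'; python3 -m inch '{"commands": [0.06,0.14,0,0,0,0, 0.15,0.35,0,0,0,0, 0.25,0.59,0,0,0,0, 0.35,0.82,0,0,0,0, 0.45,1.06,0,0,0,0, 0.55,1.3,0,0,0,0, 0.65,1.53,0,0,0,0, 0.75,1.77,0,0,0,0, 0.86,2.02,0,0,0,0, 0.98,2.3,0,0,0,0]}';  python3 -m inch '{"commands": [0.12,0.28,0,0,0,0, 0.24,0.56,0,0,0,0, 0.36,0.85,0,0,0,0, 0.48,1.13,0,0,0,0, 0.6,1.41,0,0,0,0, 0.72,1.7,0,0,0,0, 0.84,1.98,0,0,0,0, 0.96,2.26,0,0,0,0, 1.06,2.5,0,0,0,0, 1.16,2.73,0,0,0,0]}'; python3 -m inch '{"commands": [0,0,0,0,0,0, 0,0,0,0,0,0, 0,0,0.8,0,0,0, 0,0,2,0,0,0, 0,0,3.5,0,0,0, 0,0,5,0,0,0, 0,0,6.5,0,0,0, 0,0,8,0,0,0, 0,0,8.8,0,0,0, 0,0,8.8,0,0,0]}';python3 - <<'E'
from h import *
s=state(); print(s['tool_pos'])
for n in ['scene','side','wrist']:
    im=cam(n); C=cloud(im); S=toS(C)
    m=(S[...,0]>-10)&(S[...,0]<175)&(np.abs(S[...,1])<80)&(C[...,2]>.037)&(C[...,2]<.05)&(im['range_z']>0)
    n_,l,st,c=cv2.connectedComponentsWithStats(m.astype(np.uint8))
    for i in range(1,n_):
        if st[i,4]>15: Q=S[l==i].astype(np.float32); print(n,c[i].round(),st[i,4],cv2.minAreaRect(Q))
    for nm,lo,hi in (('blue',(95,80,60),(130,255,255)),('red',(0,80,60),(5,255,255))):
        for c,a,p in blobs(im,lo,hi,.042,3):
            q=toS(p)
            if -140<q[0]<170 and abs(q[1])<75: print(n,nm,c,a,q.round(1))
E
```

```text
t: 31.15
tool_pos: [0.6225, -0.39, 0.0053]
tcp_rot: [-179.9, -0.0, 67.0]
force: [0.2, 0.6, -1.9]
gripper_width: 0.238
finger_force: 98.6
t: 32.15
tool_pos: [0.6522, -0.3211, 0.006]
tcp_rot: [180.0, 0.0, 67.0]
force: [0.6, -1.0, -2.0]
gripper_width: 0.241
finger_force: 98.5
t: 33.15
tool_pos: [0.687, -0.2391, 0.006]
tcp_rot: [-180.0, 0.0, 67.0]
force: [-0.4, 0.0, -0.6]
gripper_width: 0.244
finger_force: 98.5
t: 34.15
tool_pos: [0.6875, -0.2407, 0.2744]
tcp_rot: [179.6, 0.0, 67.0]
force: [0.4, -0.4, -0.8]
gripper_width: 0.237
finger_force: 98.6
[ 0.68747728 -0.24066365  0.27444753]
scene [378. 230.] 178 ((91.03179168701172, -53.32645797729492), (32.0859260559082, 61.44281005859375), 88.49964141845703)
scene [366. 238.] 180 ((78.36405944824219, -4.922990798950195), (63.43082809448242, 28.882247924804688), 0.37220504879951477)
scene blue [338. 221.] 1335 [161.9  34.4]
scene blue [381. 233.] 5 [ 78.8 -51.5]
scene blue [368. 241.] 5 [65.6 -4.6]
scene red [377. 227.] 9 [100.2 -51.4]
scene red [364. 236.] 12 [86.5 -4.6]
side [264. 189.] 38 ((96.21778869628906, -44.57772445678711), (31.325708389282227, 54.23878479003906), 74.81909942626953)
side [275. 190.] 36 ((81.51850891113281, 0.38292980194091797), (64.91187286376953, 24.87396240234375), 3.687735080718994)
wrist [242. 251.] 101 ((91.20709991455078, 5.175145149230957), (36.179012298583984, 7.558188438415527), 0.3540974259376526)
wrist [201. 303.] 26 ((-3.1729092597961426, 75.12677001953125), (8.436630249023438, 4.386865139007568), 44.96943283081055)
wrist red [278. 278.] 7828 [ 44.3 -52.1]
```

Both cassettes are out: (78,−4) and (91,−52) in station mm. Return the pick; check the scraper's place on the way.

```bash
python3 -m inch '{"commands": [-0.5,0.9,0.3,0,0,2, -1.1,1.9,0.5,0,0,5, -1.7,2.9,0.5,0,0,7, -2.3,3.9,0.5,0,0,9, -2.9,4.9,0.5,0,0,11, -3.5,5.9,0.5,0,0,13, -4.1,6.9,0.5,0,0,15, -4.7,7.9,0.5,0,0,17, -5.4,9,0.5,0,0,19]}'; python3 -m inch '{"commands": [-0.6,1,0,0,0,2, -1.2,2,0,0,0,4, -1.8,3,0,0,0,6, -2.4,4,0,0,0,8, -3,5,0,0,0,10, -3.7,6.1,0,0,0,12, -4.4,7.2,0,0,0,14, -5,8.2,0,0,0,14, -5.41,8.9,0,0,0,14, -5.41,8.9,0,0,0,14]}'
python3 - <<'E'
from h import *
for n in ['scene','side','wrist']:
    im=cam(n); C=cloud(im); hsv=cv2.cvtColor(im['pixels'],cv2.COLOR_BGR2HSV)
    m=(cv2.inRange(hsv,(22,120,60),(34,255,255))>0)&(C[...,2]>.012)&(C[...,2]<.04)&(C[...,0]>.3)&(C[...,0]<.55)&(C[...,1]>.05)&(C[...,1]<.4)
    if m.sum()>10: P=C[m]; print(n,m.sum(),P.min(0).round(3),P.max(0).round(3),P.mean(0).round(3))
print(state()['tool_pos'])
E
```

```text
t: 35.2
tool_pos: [0.5233, 0.0312, 0.283]
tcp_rot: [-179.8, -0.0, 86.0]
force: [-0.0, 0.9, -0.7]
gripper_width: 0.244
finger_force: 98.6
t: 36.2
tool_pos: [0.3603, 0.2988, 0.2834]
tcp_rot: [-179.8, 0.0, 100.2]
force: [0.8, -0.2, -1.3]
gripper_width: 0.242
finger_force: 98.6
scene 180 [0.426 0.107 0.012] [0.465 0.238 0.034] [0.438 0.171 0.025]
side 186 [0.427 0.11  0.012] [0.459 0.241 0.039] [0.436 0.205 0.023]
wrist 264 [0.432 0.192 0.012] [0.462 0.237 0.034] [0.443 0.222 0.025]
[0.3621616  0.29680146 0.28390726]
```

```bash
python3 -m inch '{"commands": [0,0,-1.4,0,0,0, 0,0,-2.9,0,0,0, 0,0,-4.4,0,0,0, 0,0,-5.8,0,0,0, 0,0,-7.2,0,0,0, 0,0,-8.6,0,0,0, 0,0,-9.5,0,0,0, 0,0,-10,0,0,0, 0,0,-10.2,0,0,0, 0,0,-10.2,0,0,0]}'; python3 -m inch '{"commands": [0,0,-0.04,0,0,0, 0,0,-0.04,0,0,0, 0,0,-0.04,0,0,0]}'
```

```text
t: 37.35
tool_pos: [0.3625, 0.2962, -0.0213]
tcp_rot: [-179.9, 0.0, 99.9]
force: [0.2, -0.3, -0.9]
gripper_width: 0.239
finger_force: 98.7
t: 37.65
tool_pos: [0.3628, 0.2972, -0.0219]
tcp_rot: [180.0, -0.0, 100.0]
force: [0.5, 0.1, -2.4]
gripper_width: 0.241
finger_force: 98.7
```

```bash
python3 -m inch '{"commands": [0,0,0,0,0,0, 0,0,0,0,0,0, 0,0,0,0,0,0, 0,0,0,0,0,0]}' 0; python3 -m inch '{"commands": [0,0,0.5,0,0,0, 0,0,1.5,0,0,0, 0,0,2.9,0,0,0, 0,0,4.3,0,0,0, 0,0,5.7,0,0,0, 0,0,7.1,0,0,0, 0,0,8.5,0,0,0, 0,0,9,0,0,0, 0,0,9,0,0,0]}'
python3 - <<'E'
from h import *
import pickle
im=cam('wrist'); pickle.dump(im,open('w12.pkl','wb'))
E
python3 ms.py w12.pkl; python3 -m inch '{"commands": [0.5,-1.2,0,0,0,-3, 1.1,-2.4,0,0,0,-6, 1.7,-3.6,0,0,0,-9, 2.3,-4.8,0,0,0,-12, 2.9,-6,0,0,0,-15, 3.5,-7.2,0,0,0,-18, 4.1,-8.4,0,0,0,-21, 4.7,-9.6,0,0,0,-24, 5.2,-10.8,0,0,0,-27]}' 0.2 60; python3 -m inch '{"commands": [0.6,-1.2,0,0,0,-2, 1.2,-2.4,0,0,0,-4, 1.8,-3.6,0,0,0,-6, 2.4,-4.8,0,0,0,-6, 3,-6.2,0,0,0,-6, 3.5,-7.6,0,0,0,-6, 3.9,-9,0,0,0,-6, 4.16,-10.3,0,0,0,-6, 4.16,-10.67,0,0,0,-6, 4.16,-10.67,0,0,0,-6]}';python3 - <<'E'
from h import *
import pickle
im=cam('wrist'); pickle.dump(im,open('w13.pkl','wb')); cv2.imwrite('pics/w13.png',im['pixels']); s=state(); print(s['tool_pos'],toS(s['tool_pos']))
C=cloud(im); S=toS(C)
m=(S[...,0]>5)&(S[...,0]<175)&(np.abs(S[...,1])<80)&(C[...,2]>.037)&(C[...,2]<.05)&(im['range_z']>0)
n_,l,st,c=cv2.connectedComponentsWithStats(m.astype(np.uint8))
for i in range(1,n_):
    if st[i,4]>15: Q=S[l==i].astype(np.float32); print(c[i].round(),st[i,4],cv2.minAreaRect(Q),C[l==i][:,2].mean())
E
```

```text
t: 38.05
tool_pos: [0.3625, 0.2974, -0.0221]
tcp_rot: [180.0, -0.0, 100.0]
force: [0.1, 0.3, -0.4]
gripper_width: 0.499
finger_force: 0.0
t: 38.95
tool_pos: [0.3634, 0.2978, 0.2501]
tcp_rot: [179.8, -0.1, 100.0]
force: [0.2, 0.3, 0.2]
gripper_width: 0.501
finger_force: 0.0
[[0.985, 0.162, 0.06, 0.349], [0.173, -0.931, -0.321, 0.38], [0.004, 0.326, -0.945, 0.43], [0.0, 0.0, 0.0, 1.0]]
yellow 702 [444.5 174.5] [132.4  34.4] 90.0 zmed 0.025 px 313.0 249.0 cloud [0.439 0.184 0.025]
grip 347 [434.2 176.5] [18.  51.2] 4.4 zmed 0.069 px 312.0 270.0 cloud [0.435 0.174 0.067]
handle 926 [362.8 299.5] [21.2 78.5] 10.4 zmed 0.045 px 277.0 170.0 cloud [0.363 0.301 0.045]
t: 39.9
tool_pos: [0.5186, -0.0283, 0.246]
tcp_rot: [-179.9, 0.0, 72.9]
force: [-0.1, 0.4, 0.2]
gripper_width: 0.4
finger_force: 0.0
t: 40.9
tool_pos: [0.6428, -0.3486, 0.2446]
tcp_rot: [-179.8, -0.0, 66.9]
force: [0.2, 0.5, -0.2]
gripper_width: 0.4
finger_force: 0.0
[ 0.64293382 -0.3469856   0.24573767] [104.96917649 -52.49195096]
[277. 181.] 818 ((92.29439544677734, -50.93230056762695), (59.5971565246582, 25.208017349243164), 0.4907853305339813) 0.04075618279495232
[243. 190.] 808 ((79.36446380615234, -4.004192352294922), (26.106678009033203, 59.4682502746582), 89.56074523925781) 0.04076011265015807
```

View pics/w13.png

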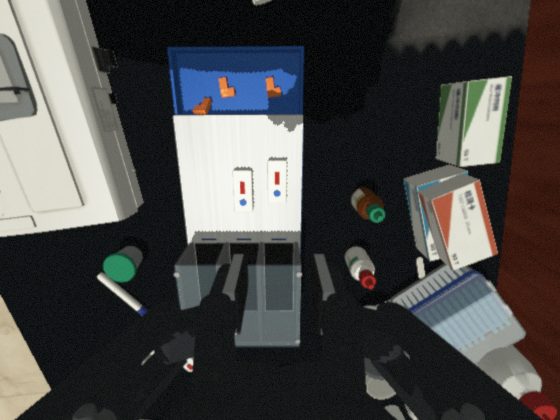

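Both cassettes are free on the deck (243,190) and (277,181), all chips in the trough. Descend on the right one.

```bash
python3 -m inch '{"commands": [0,0,-1.5,0,0,0, 0,0,-3,0,0,0, 0,0,-4.5,0,0,0, 0,0,-6,0,0,0, 0,0,-7,0,0,0, 0,0,-7.8,0,0,0, 0,0,-8.3,0,0,0, 0,0,-8.3,0,0,0, 0,0,-8.3,0,0,0]}'
python3 - <<'E'
from h import *
im=cam('wrist');C=cloud(im);S=toS(C)
for vv in range(244,275,5): print(vv,[(u_,S[vv,u_].round().tolist(),C[vv,u_,2].round(3)) for u_ in (225,232,238,244,279,312,318,324,332)])
E
python3 -m inch '{"commands": [0,0,-0.15,0,0,0, 0,0,-0.3,0,0,0, 0,0,-0.3,0,0,0]}'
```

```text
t: 41.85
tool_pos: [0.6435, -0.3454, -0.0003]
tcp_rot: [180.0, -0.0, 67.1]
force: [0.7, -0.2, 1.2]
gripper_width: 0.4
finger_force: 0.0
244 [(225, [116.0, -23.0], np.float64(0.029)), (232, [117.0, -27.0], np.float64(0.03)), (238, [116.0, -30.0], np.float64(0.028)), (244, [117.0, -34.0], np.float64(0.029)), (279, [121.0, -54.0], np.float64(0.039)), (312, [116.0, -73.0], np.float64(0.029)), (318, [117.0, -76.0], np.float64(0.029)), (324, [116.0, -80.0], np.float64(0.029)), (332, [116.0, -84.0], np.float64(0.029))]
249 [(225, [114.0, -23.0], np.float64(0.029)), (232, [114.0, -27.0], np.float64(0.029)), (238, [113.0, -30.0], np.float64(0.028)), (244, [114.0, -34.0], np.float64(0.03)), (279, [119.0, -54.0], np.float64(0.04)), (312, [113.0, -73.0], np.float64(0.028)), (318, [114.0, -76.0], np.float64(0.029)), (324, [113.0, -80.0], np.float64(0.029)), (332, [113.0, -84.0], np.float64(0.029))]
254 [(225, [110.0, -22.0], np.float64(0.029)), (232, [110.0, -27.0], np.float64(0.029)), (238, [117.0, -32.0], np.float64(0.042)), (244, [118.0, -35.0], np.float64(0.043)), (279, [117.0, -54.0], np.flo
[... 1148 characters left out ...]
oat64(0.041)), (312, [112.0, -71.0], np.float64(0.049)), (318, [117.0, -72.0], np.float64(0.058)), (324, [117.0, -75.0], np.float64(0.057)), (332, [113.0, -80.0], np.float64(0.051))]
274 [(225, [113.0, -27.0], np.float64(0.055)), (232, [117.0, -32.0], np.float64(0.062)), (238, [117.0, -35.0], np.float64(0.062)), (244, [113.0, -36.0], np.float64(0.055)), (279, [105.0, -54.0], np.float64(0.042)), (312, [110.0, -71.0], np.float64(0.05)), (318, [117.0, -72.0], np.float64(0.062)), (324, [118.0, -74.0], np.float64(0.063)), (332, [113.0, -80.0], np.float64(0.054))]
t: 42.2
tool_pos: [0.6438, -0.3469, -0.0094]
tcp_rot: [179.9, 0.0, 67.0]
force: [1.4, -0.3, 4.9]
gripper_width: 0.398
finger_force: 2.7
```

```bash
python3 -m inch '{"commands": [0,0,0.04,0,0,0, 0,0,0.04,0,0,0, 0,0,0.04,0,0,0]}'; python3 -m inch '{"commands": [0,0,0.04,0,0,0, 0,0,0.06,0,0,0, 0,0,0.06,0,0,0, 0,0,0.06,0,0,0, 0,0,0.06,0,0,0, 0,0,0.06,0,0,0]}' 1 40; python3 -m inch '{"commands": [0,0,0.1,0,0,0, 0,0,0.4,0,0,0, 0,0,1,0,0,0, 0,0,2,0,0,0, 0,0,2,0,0,0]}'
```

```text
t: 42.5
tool_pos: [0.6432, -0.3469, -0.0091]
tcp_rot: [-180.0, 0.0, 67.0]
force: [-0.5, 0.1, -0.7]
gripper_width: 0.4
finger_force: 0.0
t: 43.1
tool_pos: [0.6432, -0.3468, -0.0073]
tcp_rot: [-180.0, -0.0, 67.0]
force: [0.4, -0.5, -0.5]
gripper_width: 0.29
finger_force: 41.0
t: 43.6
tool_pos: [0.6452, -0.3481, 0.0582]
tcp_rot: [179.6, 0.1, 67.0]
force: [0.6, -1.0, 0.5]
gripper_width: 0.288
finger_force: 41.1
```

```bash
python3 -m inch '{"commands": [0,0,1.4,0,0,0, 0,0,2.8,0,0,0, 0,0.8,4.1,0,0,2, 0,2.2,4.6,0,0,5, -0.2,3.6,4.6,0,0,8, -0.4,5,4.6,0,0,11, -0.6,6.4,4.6,0,0,14, -0.8,7.8,4.6,0,0,17, -1,9.2,4.6,0,0,20, -1.2,10.5,4.6,0,0,23]}' 1 80; python3 -m inch '{"commands": [-0.1,1.3,0,0,0,0, -0.15,2.6,0,0,0,0, -0.15,3.9,0,0,0,0, -0.15,5.2,0,0,0,0, -0.15,6,0,0,0,0, -0.15,6,-0.5,0,0,0, -0.15,6,-1.9,0,0,0, -0.15,6,-3.2,0,0,0, -0.15,6,-4.3,0,0,0, -0.15,6,-4.3,0,0,0]}'
python3 - <<'E'
from h import *
im=cam('wrist'); cv2.imwrite('pics/w14.png',im['pixels']); s=state(); print(s['tool_pos'])
C=cloud(im); hsv=cv2.cvtColor(im['pixels'],cv2.COLOR_BGR2HSV)
m=(C[...,2]>.016)&(C[...,2]<.03)&(C[...,0]>.53)&(C[...,0]<.68)&(C[...,1]>-.02)&(C[...,1]<.21)&(hsv[...,1]<60)&(im['range_z']>0); P=C[m]; print('tray rim',m.sum(),np.percentile(P,[1,99],axis=0).round(3))
E
```

```text
t: 44.6
tool_pos: [0.6068, -0.03, 0.1913]
tcp_rot: [180.0, 0.0, 90.1]
force: [0.8, -0.6, -0.5]
gripper_width: 0.277
finger_force: 83.3
t: 45.6
tool_pos: [0.6, 0.1479, 0.0578]
tcp_rot: [-179.6, 0.0, 90.0]
force: [-0.8, -0.8, -0.1]
gripper_width: 0.278
finger_force: 83.3
[0.60158305 0.14809081 0.0607345 ]
tray rim 4150 [[0.548 0.004 0.016]
 [0.66  0.209 0.03 ]]
```

```bash
python3 -m inch '{"commands": [0,0,-1,0,0,0, 0,0,-2,0,0,0, 0,0,-2.7,0,0,0, 0,0,-3,0,0,0, 0,0,-3,0,0,0, 0,0,-3.03,0,0,0]}'; python3 -m inch '{"commands": [0,0,0,0,0,0, 0,0,0,0,0,0, 0,0,0,0,0,0, 0,0,0.3,0,0,0, 0,0,1,0,0,0, 0,0,2.4,0,0,0, 0,0,3.8,0,0,0, 0,0,5.2,0,0,0, 0,0,6.6,0,0,0, 0,0,8,0,0,0]}' 0.2
python3 - <<'E'
from h import *
im=cam('wrist'); s=state(); print(s['tool_pos'])
for nm,lo,hi in (('blue',(95,80,60),(130,255,255)),('red',(0,80,60),(5,255,255))):
    for c,a,p in blobs(im,lo,hi,.017,3):
        if .53<p[0]<.68 and -.02<p[1]<.2: print(nm,c,a,p.round(3))
E
python3 -m inch '{"commands": [0,-1.4,0,0,0,-3, 0,-2.8,0,0,0,-6, 0,-4.2,0,0,0,-9, 0,-5.6,0,0,0,-12, 0,-7,0,0,0,-15, 0,-8.4,0,0,0,-18, -0.1,-9.8,0,0,0,-21, -0.2,-11.2,0,0,0,-23, -0.3,-12.6,0,0,0,-23, -0.4,-14,0,0,0,-23]}'
```

```text
t: 46.25
tool_pos: [0.6042, 0.1483, -0.0271]
tcp_rot: [179.8, -0.0, 90.0]
force: [0.1, -0.4, -1.3]
gripper_width: 0.277
finger_force: 83.3
t: 47.25
tool_pos: [0.6023, 0.1482, 0.2137]
tcp_rot: [179.9, -0.0, 90.0]
force: [0.7, -0.0, -0.3]
gripper_width: 0.399
finger_force: 0.0
[0.60421706 0.14837806 0.22098013]
blue [331. 137.] 93 [0.67  0.196 0.017]
blue [328. 153.] 96 [0.667 0.176 0.017]
blue [279. 195.] 31 [0.604 0.119 0.017]
red [279. 180.] 62 [0.604 0.14  0.017]
t: 48.3
tool_pos: [0.5903, -0.2734, 0.2115]
tcp_rot: [180.0, 0.0, 67.0]
force: [0.2, -0.1, -0.0]
gripper_width: 0.401
finger_force: 0.0
```

```bash
python3 -m inch '{"commands": [-0.08,-1.3,0,0,0,0, -0.08,-2.63,0,0,0,0, -0.08,-2.63,-1.4,0,0,0, -0.08,-2.63,-2.8,0,0,0, -0.08,-2.63,-4.2,0,0,0, -0.08,-2.63,-5.5,0,0,0, -0.08,-2.63,-6.5,0,0,0, -0.08,-2.63,-7,0,0,0, -0.08,-2.63,-7.25,0,0,0, -0.08,-2.63,-7.25,0,0,0]}' 0 80; python3 -m inch '{"commands": [0,0,0,0,0,0, 0,0,0,0,0,0, 0,0,0,0,0,0, 0,0,0,0,0,0, 0,0,0,0,0,0, 0,0,0,0,0,0]}' 1 80;python3 -m inch '{"commands": [0,0,0.2,0,0,0, 0,0,0.8,0,0,0, 0,0,2,0,0,0, 0,0,3.4,0,0,0, 0,0,4.8,0,0,0, 0,0,6.2,0,0,0, 0,0,7,0,0,0, 0,0,7,0,0,0]}';python3 -c "
from h import *
s=state();print(s['tool_pos'])"
```

```text
t: 49.3
tool_pos: [0.5881, -0.3505, -0.007]
tcp_rot: [-179.9, -0.0, 67.0]
force: [-0.0, -0.4, 0.1]
gripper_width: 0.499
finger_force: 0.0
t: 49.9
tool_pos: [0.5892, -0.3513, -0.0048]
tcp_rot: [179.8, 0.0, 67.0]
force: [-0.5, 0.6, 7.2]
gripper_width: 0.273
finger_force: 79.4
t: 50.7
tool_pos: [0.5895, -0.3515, 0.2084]
tcp_rot: [179.6, 0.1, 67.0]
force: [-0.1, 0.7, -0.1]
gripper_width: 0.272
finger_force: 78.6
[ 0.58946845 -0.35149098  0.20843532]
```

```bash
python3 -m inch '{"commands": [0.05,1.4,0,0,0,2, 0.1,2.8,0,0,0,5, 0.15,4.2,0,0,0,8, 0.2,5.6,0,0,0,11, 0.25,7,0,0,0,14, 0.3,8.4,0,0,0,17, 0.35,9.8,0,0,0,20, 0.4,11.2,0,0,0,23, 0.45,12.5,0,0,0,23, 0.48,13.47,0,0,0,23]}'; python3 -m inch '{"commands": [0,0,-1,0,0,0, 0,0,-2.4,0,0,0, 0,0,-3.8,0,0,0, 0,0,-5.2,0,0,0, 0,0,-6.4,0,0,0, 0,0,-7.2,0,0,0, 0,0,-7.6,0,0,0, 0,0,-7.72,0,0,0, 0,0,-7.72,0,0,0]}'; python3 -m inch '{"commands": [0,0,0,0,0,0, 0,0,0,0,0,0, 0,0,0,0,0,0, 0,0,0.3,0,0,0, 0,0,1,0,0,0, 0,0,2.4,0,0,0, 0,0,3.8,0,0,0, 0,0,5.2,0,0,0, 0,0.5,6.6,0,0,0, 0,1,8,0,0,0]}' 0.2
python3 - <<'E'
from h import *
im=cam('wrist'); s=state(); print(s['tool_pos'])
a=im['pixels'].copy(); b=cam('side')['pixels']; cv2.imwrite('pics/f.png',np.hstack([cv2.resize(a,(400,300)),cv2.resize(b,(400,300))]))
im2=cam('scene'); C=cloud(im2); S=toS(C); hsv=cv2.cvtColor(im2['pixels'],cv2.COLOR_BGR2HSV)
n,l,st,c=cv2.connectedComponentsWithStats(cv2.inRange(hsv,(3,130,80),(20,255,255)))
for i in range(1,n):
    q=S[l==i].mean(0)
    if st[i,4]>4 and -20<q[0]<280 and abs(q[1])<95: print('chip',st[i,4],q.round(),C[l==i][:,2].mean().round(3))
g=(cv2.inRange(hsv,(50,120,60),(85,255,255))>0)&(np.abs(C[...,0]-.365)<.06)&(np.abs(C[...,1]+.388)<.06); print('cup',C[g].mean(0).round(3))
E
```

```text
t: 51.7
tool_pos: [0.6021, 0.0558, 0.2028]
tcp_rot: [-179.9, -0.0, 90.1]
force: [0.9, -0.3, 0.2]
gripper_width: 0.272
finger_force: 78.7
t: 52.6
tool_pos: [0.603, 0.0534, -0.0279]
tcp_rot: [180.0, 0.0, 90.0]
force: [0.6, -0.2, -0.8]
gripper_width: 0.277
finger_force: 78.7
t: 53.6
tool_pos: [0.6024, 0.0834, 0.2148]
tcp_rot: [179.9, 0.0, 89.9]
force: [0.9, 0.5, -0.7]
gripper_width: 0.399
finger_force: 0.0
[0.60413404 0.08560013 0.22198076]
chip 34 [211. -44.] 0.011
chip 32 [211.  17.] 0.011
cup [ 0.366 -0.387  0.041]
```

View pics/f.png

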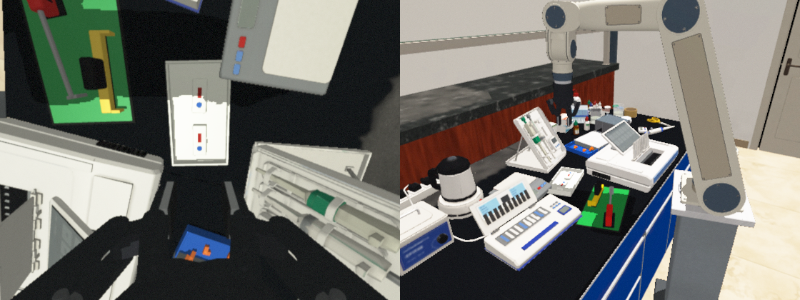

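Left: both cassettes flat in the tray, with the scraper and pick on the mat. Right: the same from the side camera. The cup is unmoved.

```bash
python3 -c "
from station import close_job
print(close_job())"
```

```text
the job is handed in; nothing more can be done
None
```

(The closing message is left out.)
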